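# Secure the cart wheel on its stub axle with an R-clip

### The job

Slide the wheel fully home on its stub axle, against the collar, so that the axle's cross-drilled hole is clear; then take the R-clip out of the wooden block and push its straight leg down through the hole until the bow springs over the axle, and let go of it. Push gently, feeling for the hole, never with more than about 20 N on the wheel, axle or clip, and leave the two other pins standing in the block.

Things in the scene. Friction and masses are not known exactly. Their poses are not given: they have to be found in the camera images.
- stand: Steel stand fixed to the bench, turned about z at random: base plate 150 x 210 x 8 mm, green post 143 mm high centred 145 mm along its +y, and a level stub axle, 25 mm in diameter, along its y axis, free end to -y, about 44 mm before the origin. A 40 mm collar begins 95 mm along +y; the hub touches it when home. Origin on the bench below the axle's line; z up.
- axle_mid (a point): Point on the axle's centre line, 115 mm above the bench, in the stand's axes. The cross-drilled hole stands upright through the axle, 8 mm wide, mouths countersunk 0.8 mm, 25 mm deep; its upper mouth is 12.5 mm above the centre line. Its place along the axle is not measured: the axle sits tight, but further in or out of its post, so the hole lies anywhere within 12 mm of this point along y.
- wheel (a joint): How far the wheel stands out from home, m: 0 is home (hub against the collar, its other end 19 mm along the stand's +y from axle_mid), up to 0.048 towards the axle's free end, where the hub covers the hole. It slides with about 4 N of friction.
- wheel_face (a point): Centre of the tyre's outer face (towards the axle's free end, the stand's -y), on the axle's line. Wheel 150 mm in diameter, tyre 35 mm wide; the hub, 40 mm in diameter, stands out 38 mm from this face towards the free end. Above the hub the tyre's face can be pushed, 20 to 65 mm above the axle's line. At home this point is 57 mm along the stand's +y from axle_mid.
- clip_eye (a point): Centre of the R-clip's coiled eye, where it is grasped: 26 mm across, 12 mm thick along the clip's y. The clip is of 6 mm steel wire, 124 mm tall, 85 g. Its z points up along the straight leg, x from leg to bow. The leg lies 8 mm to -x of the eye's centre. It starts upright, leaning slightly, in one of the block's holes, its y roughly along the row. Either side of the axle may take the bow.
- clip_tip (a point): Blunt, slightly bevelled lower end of the R-clip's straight leg (6 mm in diameter), 111 mm below the eye; axes of the clip.
- clip_seat (a point): Point on the straight leg's centre line, 62.5 mm above its tip and 48.5 mm below the eye, that lies on the axle's centre line (within about 3 mm) when the clip is home; axes of the clip. Beside it the bow is rounded to fit the 25 mm axle; 13 mm lower is the bow's throat, 8.5 mm from the leg's centre line, and 25 mm lower its flared end.
- clip_bow (a joint): Angle by which the bow is sprung open about the eye, rad: 0 relaxed, 0.10 at most. Passing over the axle opens it to about 0.04 and takes a push of roughly 3 to 8 N along the leg; then it springs back, drawing the clip on down for some 10 mm, until no force is left. Pushed 2 to 4 mm past home, the bow's neck meets the axle and the force climbs steeply.
- block: Wooden block, 70 x 200 x 45 mm, fixed; origin at the centre of its underside, z up. Three upright holes of 8 mm, 28 mm deep, lie along its y at -65, 0 and +65 mm. One holds the R-clip, the others a clevis pin and a pull pin, in any order.
- clevis_head (a point): Head (18 mm across) of a straight clevis pin that stands 59 mm out of the block; to be left there.
- pullpin_bend (a point): Bend of an L-shaped pull pin of 6 mm rod, 67 mm out of the block, its level arm 33 mm long; to be left there.
Mind the look-alikes: they are no part of the job. What is shaped like the part that bears clip_eye but yellow is not meant.

How it is judged:
By the outcome, as a careful person would: the job done as asked, in the order asked, and still so for the second after the job is handed in, with the robot touching nothing.
It also fails if it takes over 72 s, if anything falls off the work surface, if the arm or the gripper's body presses on something with over 40 N, if the wrist force passes 120 N, or if a joint passes its speed limit or range.

### The arm

A 6-joint arm with a two-finger parallel gripper is mounted at the origin on the work surface. World frame = base frame: x ahead of the robot, y to its left, z up, the work surface at z = 0. Lengths are in m, angles in rad, forces in N, time in s.
With the tool pointing down it reaches from about 0.35 to 0.85 m from the base axis. Payload 8.1 kg.
Tool frame: the origin (TCP) lies on the centre line of the jaws, within the pads' length; the fingertips stand 14 mm ahead of it and the grasp point (between the pads) lies 5 mm behind it; z points along the fingers, y is the direction in which the jaws open and shut (so a half turn about z gives the same grasp; the last joint's range is limited). The gripper opens to 93 mm and grips with 3 to 60 N. Pads are 15 mm wide; open, the fingers measure 128 mm over their backs; the gripper's body (75 mm by 188 mm) begins 65 mm behind the grasp point.
Start: joints at [-1.409, 0.13, 1.488, -0, 1.523, -0.085], TCP at [0.147, -0.582, 0.206] pointing down, gripper open.
Joint ranges: [-2.96, 2.96], [-0.89, 2.26], [0.02, 2.5], [-1.34, 4.48], [0, 2.73], [-2.66, 2.66]. Speed limits (rad/s): [2.39, 2.39, 2.79, 3.14, 3.14, 3.14].

### API

Orientations are given as a rotation vector (axis times angle).
In Python, from plant import robot gives the robot as it stands.
- The arm moves only by the tool jog_arm, never from a script. Its argument "steps" is a list of rows, each a list of 7 numbers: the closure, from 0 (fully open) to 1 (shut), then the shift along the tool's x, y, z in m, then the turn, a rotation vector about the tool's x, y, z in rad. In form: [[jaw, tx, ty, tz, rx, ry, rz], ...]. A call has 1 to 5 rows; each row is the pose to reach, as a shift and turn from the pose measured when the call began, along the tool's axes at that moment; what a row does not reach only later rows make up. A row lasts 1/8 s, in which the tool goes at most 62.5 mm and 10.7 degrees, less where a joint would pass 70% of its speed; a pose out of reach is approached as far as the arm can. A call with a gripper value outside its range is refused whole. The fingers move at their own pace and stop on an object; "force" is the grip in N (left out, the last holds). Time passes only in rows, so rows that repeat a pose let the fingers close. It gives the time, the measured TCP pose, the force and the opening at its end, in the units of the state.
- robot.read_state(): the state, without advancing time (a new reading comes with each control period).
- robot.read_camera(name): name is "scene" or "top" or "wrist"; returns a dict with "image" (420x560x3 uint8, red, green, blue), "mtx" (3x3 intrinsics, pixels), "extrinsics" (4x4, takes a point from camera to world coordinates); the wrist camera has in their place "tool_from_camera" (4x4, takes a point from camera to tool coordinates, whose origin is the TCP and whose axes are the flange's). Camera axes: x right, y down, z forward; pixel columns grow to the right and rows downward; lengths in m; the calibration is good to about 2 mm. A picture is of the moment at which its call begins: read the wrist's pose just before it. There is no depth.
- robot.close_job(): hands the job in, once; it reports no verdict.
The state is a dict: "t": time; "q": joint angles; "dq": joint speeds; "joint_torque": joint torques, N m; "tool_pos": TCP position; "orientation": TCP orientation; "force": force on the tool from outside, world axes, zero at the start; "wrist_torque": the same for the moment, N m; "opening": finger opening in m.
Only numpy, scipy, OpenCV 4.12 (cv2) and the standard library are available. Lean on these libraries where they do the work, as an engineer would, in place of code of your own. Each camera call takes 0.05 s, during which the arm holds its last target.

## Working session

There is one attempt and no reset: what is moved stays moved. The work goes in short steps, Python scripts to look and compute and a tool call to move; the robot and the scene stay as the last step left them, time stands still between calls to the robot, and variables do not carry over. Pictures are saved under pics/ and viewed, and the job is handed in when it is done.

Besides the shell and the picture viewer there is one more tool, called after "Call:" by a JSON object that holds its "method" and its "body". jog_arm: Moves the arm, as the interface text tells. Its arguments: {"type":"object","properties":{"steps":{"type":"array"},"force":{"type":"number"}},"required":["steps"]}

```bash
ls; mkdir -p pics; python3 - <<'E'
from plant import robot
import cv2
print(robot.read_state())
for n in ["scene","top","wrist"]:
    c=robot.read_camera(n)
    cv2.imwrite(f"pics/{n}0.png",c["image"][:,:,::-1])
    print(n,c["mtx"].tolist(),(c.get("extrinsics") if "extrinsics" in c else c["tool_from_camera"]).tolist())
E
```

```text
pics
{'t': 0.0, 'q': array([-1.40941665e+00,  1.31151802e-01,  1.48927439e+00,  3.86934692e-06,
        1.52302068e+00, -8.53847487e-02]), 'dq': array([-1.45546351e-03, -7.27957953e-05, -4.59441429e-04, -3.24379828e-05,
        5.53108015e-04,  7.03044895e-04]), 'joint_torque': array([-2.61284576e-04, -5.59837747e+01, -4.91761243e+01,  7.69228558e-02,
        3.57671699e-02, -1.38924875e-04]), 'tool_pos': array([ 0.14649589, -0.58122254,  0.20529577]), 'orientation': array([-3.11587157e+00, -3.86405591e-01,  1.04516817e-04]), 'force': array([-0.59391955, -0.4043645 ,  0.01725833]), 'wrist_torque': array([ 0.03461764, -0.01184274, -0.00626492]), 'opening': 0.09285926334952471}
scene [[392.49491141672394, 0.0, 281.92037832750873], [0.0, 392.49491141672394, 212.30550255332741], [0.0, 0.0, 1.0]] [[0.5640619290357695, 0.6345694028592969, -0.5283519784833234, 0.8272591537311815], [0.8257290449613408, -0.43532320759193477, 0.35869938561294057, -0.3035132857257034], [-0.0023842230765048094, -0.6386042419892501, -0.7695316352130409, 0.6575511785355508], [0.0, 0.0, 0.0, 1.0]]
top [[464.32650398700457, 0.0, 277.9772504301795], [0.0, 464.32650398700457, 213.20513828008052], [0.0, 0.0, 1.0]] [[-0.02722574393634286, -0.9823942170768314, 0.18482521776292324, 0.259462839925474], [-0.9988292053034838, 0.03413104420908688, 0.034282509447356085, -0.08269426412867234], [-0.039987216706384894, -0.183675458554475, -0.9821732782075064, 1.0450362425296917], [0.0, 0.0, 0.0, 1.0]]
wrist [[317.58539361048713, 0.0, 275.5174877528185], [0.0, 317.58539361048713, 210.82731966773028], [0.0, 0.0, 1.0]] [[0.0009337310095188207, -0.9555446824294551, -0.2948448541643421, 0.08256513150291074], [0.9999995055342984, 0.0007913360703946491, 0.0006022610577481151, 0.0012285098016828755], [-0.00034216598289504423, -0.29484527072350003, 0.955544948840412, -0.17759091576455482], [0.0, 0.0, 0.0, 1.0]]
```

View pics/scene0.png

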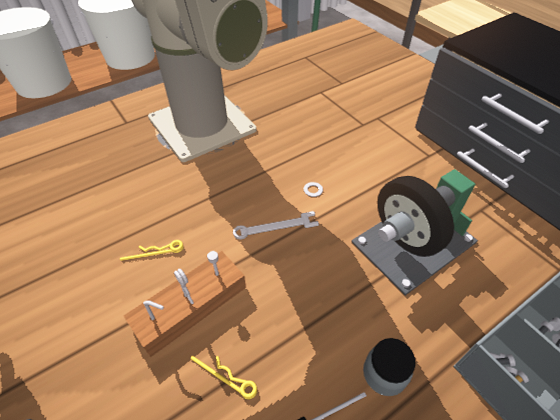

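View pics/top0.png

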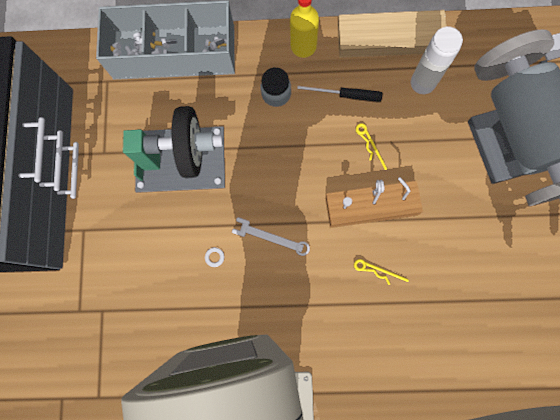

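View pics/wrist0.png

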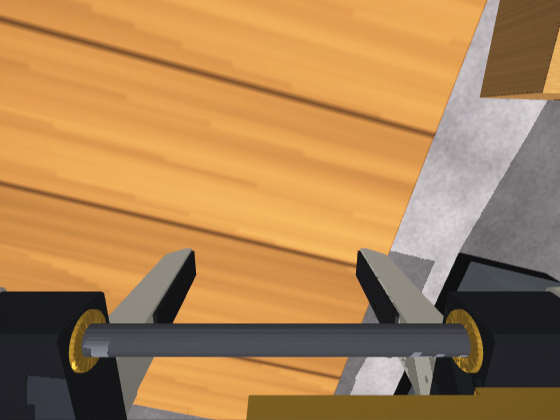

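The R-clip stands in the middle hole, at top ≈(379,190) and scene ≈(182,280), with the clevis on one side and the pull pin on the other. The wheel is out along the axle, whose free end points right in the top view. I'll enlarge these areas.

```bash
cat > h.py <<'E'
import numpy as np, cv2
from scipy.spatial.transform import Rotation as R
from plant import robot
def cam(n):
    st=robot.read_state(); c=robot.read_camera(n)
    if n=="wrist":
        T=np.eye(4);T[:3,:3]=R.from_rotvec(st["orientation"]).as_matrix();T[:3,3]=st["tool_pos"]
        c["extrinsics"]=T@c["tool_from_camera"]
    return c
def P(c):
    E=np.linalg.inv(c["extrinsics"]); return c["mtx"]@E[:3]
def tri(cs,uvs):
    A=[]
    for c,(u,v) in zip(cs,uvs):
        p=P(c); A+= [u*p[2]-p[0], v*p[2]-p[1]]
    A=np.array(A); X=np.linalg.svd(A)[2][-1]; X=X[:3]/X[3]
    res=[np.round(proj(c,X)-np.array(uv),1) for c,uv in zip(cs,uvs)]
    return X,res
def proj(c,X):
    x=P(c)@np.append(X,1); return x[:2]/x[2]
def atz(c,uv,z):
    E=c["extrinsics"]; d=E[:3,:3]@np.linalg.inv(c["mtx"])@np.array([uv[0],uv[1],1.]); o=E[:3,3]
    return o+d*(z-o[2])/d[2]
def crop(c,x0,y0,w,h,k,fn):
    im=c["image"][y0:y0+h,x0:x0+w,::-1]; im=cv2.resize(im,None,fx=k,fy=k,interpolation=cv2.INTER_CUBIC); cv2.imwrite(fn,im)
def loc(st,Xw):
    return R.from_rotvec(st["orientation"]).as_matrix().T@(np.array(Xw)-st["tool_pos"])
E
python3 - <<'E'
import cv2,numpy as np
from h import *
a=cv2.imread("pics/top0.png");b=cv2.imread("pics/scene0.png")
def c(im,x,y,w,h,k): return cv2.resize(im[y:y+h,x:x+w],None,fx=k,fy=k,interpolation=cv2.INTER_CUBIC)
cv2.imwrite("pics/c_topblk.png",c(a,320,160,110,75,7))
cv2.imwrite("pics/c_topwh.png",c(a,110,95,130,100,6))
cv2.imwrite("pics/c_scblk.png",c(b,120,230,130,98,6))
cv2.imwrite("pics/c_scwh.png",c(b,345,160,135,100,6)) if 0 else cv2.imwrite("pics/c_scwh.png",c(b,345,165,135,130,4.5))
E
```

```text
(no output)
```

View pics/c_topblk.png

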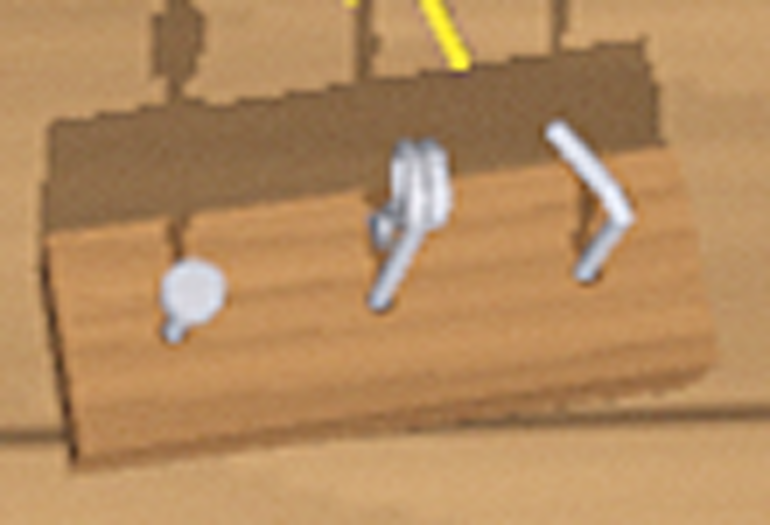

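View pics/c_topwh.png

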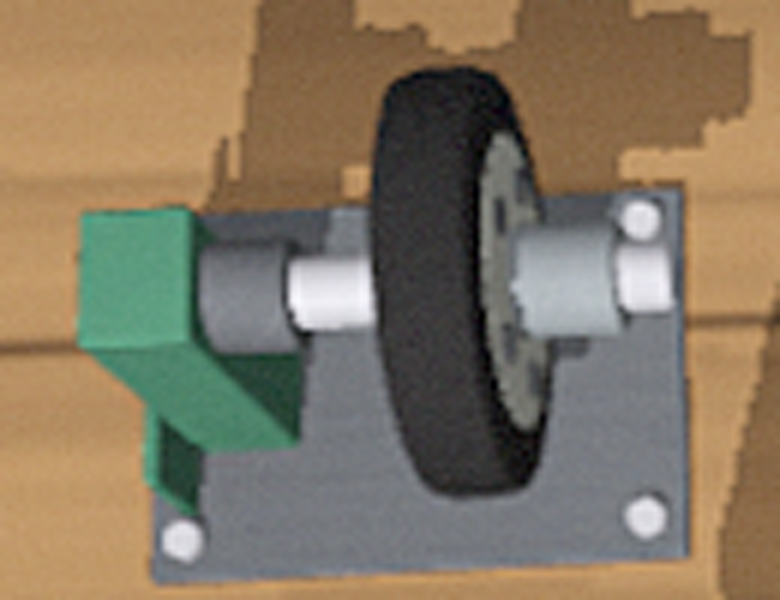

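View pics/c_scblk.png

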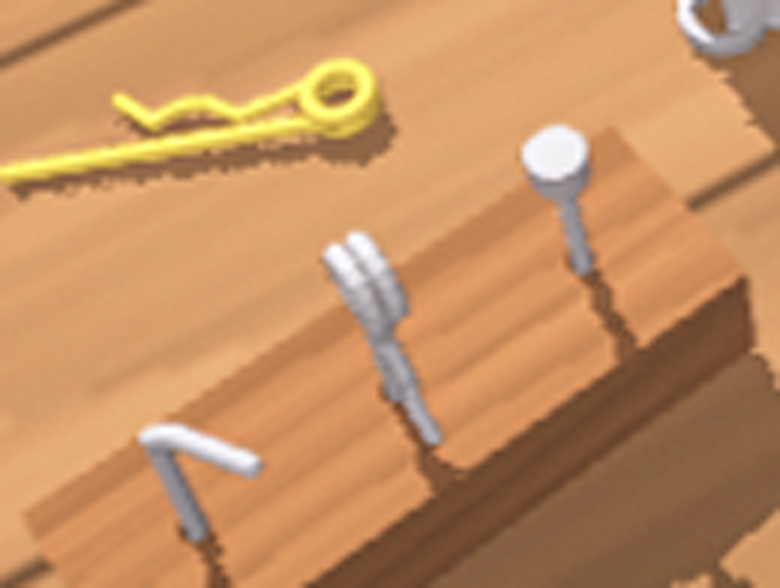

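View pics/c_scwh.png

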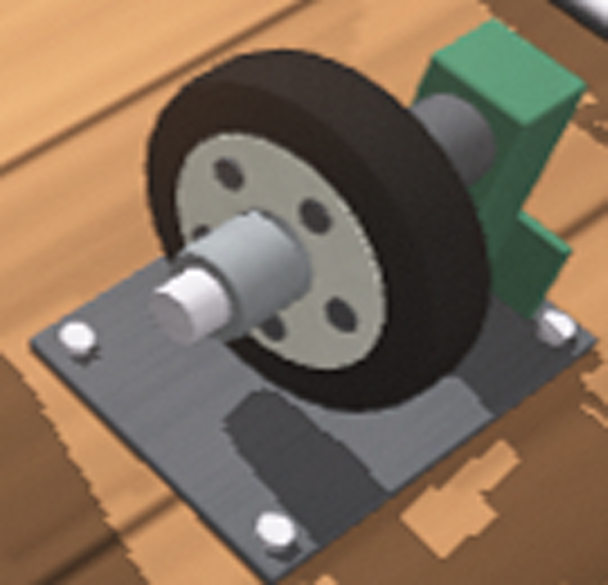

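```bash
python3 - <<'E'
from h import *
t=cam("top");s=cam("scene")
def T(n,a,b):
    X,r=tri([t,s],[a,b]); print(n,X.round(4),*r)
tw=lambda x,y:(x/6+110,y/6+95); sw=lambda x,y:(x/4.5+345,y/4.5+165)
tb=lambda x,y:(x/7+320,y/7+160); sb=lambda x,y:(x/6+120,y/6+230)
T("axle end",tw(674,279),sw(178,318))
T("bolt -y+x",tw(640,218),sw(275,532))
T("bolt -y-x",tw(645,517),sw(78,337))
T("post top near -x-y? corner",tw(193,343),sw(432,60))
T("post corner +x -y",tw(188,208),sw(520,125))
T("clip eye top",tb(419,183),sb(365,275))
T("clip leg base",tb(378,303),sb(433,437))
T("clevis head",tb(193,292),sb(556,158))
T("clevis base",tb(173,333),sb(585,265))
T("pull bend",tb(628,212),sb(152,437))
T("pull base",tb(588,275),sb(195,533))
E
```

```text
axle end [0.5947 0.0649 0.1116] [-0.6 -0.4] [-1.3  0.3]
bolt -y+x [0.6555 0.0925 0.0102] [0.1 0.1] [ 0.2 -0. ]
bolt -y-x [0.5345 0.0914 0.0099] [-0.1 -0. ] [-0.1  0. ]
post top near -x-y? corner [0.5689 0.2268 0.1374] [-0.3 -0.3] [-0.7  0.2]
post corner +x -y [0.6154 0.2274 0.1403] [0.4 0.3] [ 0.8 -0.2]
clip eye top [ 0.4804 -0.2576  0.1276] [0. 0.] [ 0. -0.]
clip leg base [ 0.4689 -0.2594  0.0184] [-1.5 -0.4] [-2.7  0.4]
clevis head [ 0.4569 -0.1945  0.0983] [-0.1 -0. ] [-0.1  0. ]
clevis base [ 0.4565 -0.1942  0.0389] [-0.2 -0.1] [-0.4  0.1]
pull bend [ 0.4758 -0.3222  0.1017] [-0.4 -0.1] [-0.8  0.1]
pull base [ 0.4705 -0.3248  0.038 ] [-0.2 -0. ] [-0.3  0. ]
```

```bash
cat >> h.py <<'E'
def Rt(yaw,lean=None):
    # tool down, tool x at world yaw
    c,s=np.cos(yaw),np.sin(yaw)
    return np.array([[c,s,0],[s,-c,0],[0,0,-1.]])
def to(pos,yaw):
    st=robot.read_state(); R0=R.from_rotvec(st["orientation"]).as_matrix()
    d=R0.T@(np.array(pos)-st["tool_pos"]); w=R.from_matrix(R0.T@Rt(yaw)).as_rotvec()
    print("t",round(st["t"],2),"pos",st["tool_pos"].round(4),"F",st["force"].round(2),"op",round(st["opening"],4))
    print("shift",d.round(4),"turn",w.round(4))
E
python3 -c "
from h import *
to([0.594,0.06,0.215],0.0105)"
```

```text
t 0.25 pos [ 0.1465 -0.5816  0.2058] F [-0.05  0.43 -1.02] op 0.0928
shift [ 0.5906 -0.5128 -0.0087] turn [-9.000e-04  1.000e-04  2.363e-01]
```

Call:
{"method": "jog_arm", "body": {"steps": [[1,0.045,-0.039,-0.006,0,0,0.06],[1,0.09,-0.078,-0.01,0,0,0.12],[1,0.135,-0.117,-0.01,0,0,0.18],[1,0.18,-0.156,-0.01,0,0,0.236],[1,0.225,-0.195,-0.01,0,0,0.236]], "force": 10}}

```text
t: 0.88
tool_pos: [0.3179, -0.3359, 0.2161]
orientation: [-3.141, -0.015, -0.0]
force: [-0.0, 0.0, 0.3]
opening: 0.0476
```

```bash
python3 -c "
from h import *
to([0.594,0.06,0.215],0.0105)"
```

```text
t 0.88 pos [ 0.3179 -0.3359  0.2161] F [-0.02  0.02  0.34] op 0.0476
shift [ 0.2799 -0.3932  0.0014] turn [-0.0005 -0.0003 -0.0009]
```

Call:
{"method": "jog_arm", "body": {"steps": [[1,0.035,-0.049,0,0,0,0],[1,0.07,-0.098,0,0,0,0],[1,0.105,-0.147,0,0,0,0],[1,0.14,-0.196,0,0,0,0],[1,0.175,-0.245,0,0,0,0]]}}

```text
t: 1.5
tool_pos: [0.4914, -0.0873, 0.2165]
orientation: [-3.141, -0.015, -0.001]
force: [0.1, -0.8, 0.9]
opening: 0.0011
```

Call:
{"method": "jog_arm", "body": {"steps": [[1,0.035,-0.049,0,0,0,0],[1,0.07,-0.098,0,0,0,0],[1,0.105,-0.147,0,0,0,0],[1,0.105,-0.147,0,0,0,0]]}}

```text
t: 2.0
tool_pos: [0.5957, 0.0643, 0.2151]
orientation: [-3.14, -0.022, 0.001]
force: [0.1, -0.4, -0.8]
opening: 0.0001
```

```bash
python3 -c "
from h import *
to([0.594,0.06,0.165],0.0105)
c=cam('wrist'); cv2.imwrite('pics/w1.png',c['image'][:,:,::-1])
c=cam('scene'); crop(c,330,100,160,170,3.5,'pics/s1.png')
"
```

```text
t 2.0 pos [0.5957 0.0643 0.2151] F [ 0.05 -0.4  -0.78] op 0.0001
shift [-0.0018  0.0043  0.0501] turn [-0.001   0.0009  0.0036]
```

View pics/w1.png

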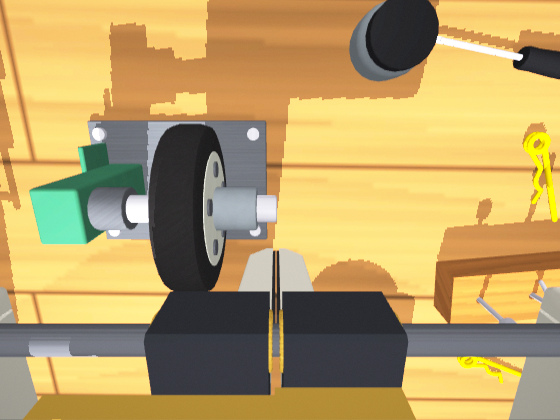

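View pics/s1.png

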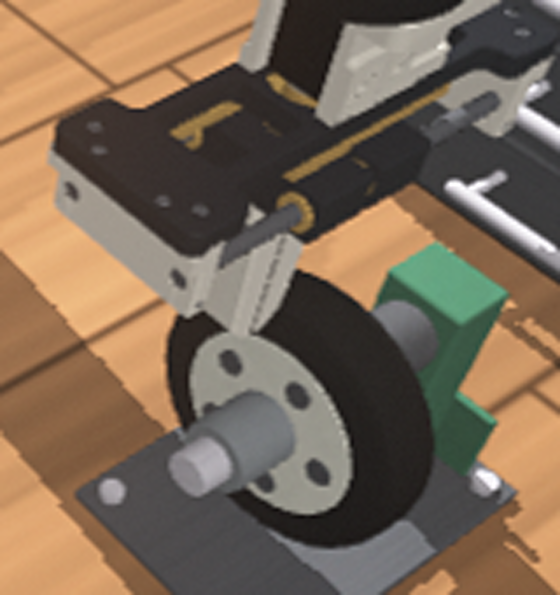

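Call:
{"method": "jog_arm", "body": {"steps": [[1,-0.001,0.004,0.02,0,0,0],[1,-0.001,0.004,0.05,0,0,0],[1,-0.001,-0.01,0.052,0,0,0],[1,-0.001,-0.02,0.052,0,0,0],[1,-0.001,-0.025,0.052,0,0,0]]}}

```text
t: 2.72
tool_pos: [0.5941, 0.0868, 0.1655]
orientation: [3.141, 0.018, 0.003]
force: [-0.0, 0.6, 0.4]
opening: 0.0008
```

Call:
{"method": "jog_arm", "body": {"steps": [[1,0,-0.005,0,0,0,0],[1,0,-0.01,0,0,0,0],[1,0,-0.015,0,0,0,0],[1,0,-0.02,0,0,0,0]]}}

```text
t: 3.22
tool_pos: [0.5939, 0.1065, 0.1656]
orientation: [3.14, 0.018, 0.003]
force: [-0.9, -5.6, 1.1]
opening: 0.0003
```

```bash
python3 -c "
from h import *
to([0.594,0.147,0.163],0.0105)
c=cam('wrist'); cv2.imwrite('pics/w2.png',c['image'][:,:,::-1])
"
```

```text
t 3.23 pos [0.5939 0.1065 0.1656] F [-0.92 -5.59  1.05] op 0.0003
shift [ 0.0005 -0.0405  0.0025] turn [ 0.0012 -0.002   0.0009]
```

View pics/w2.png

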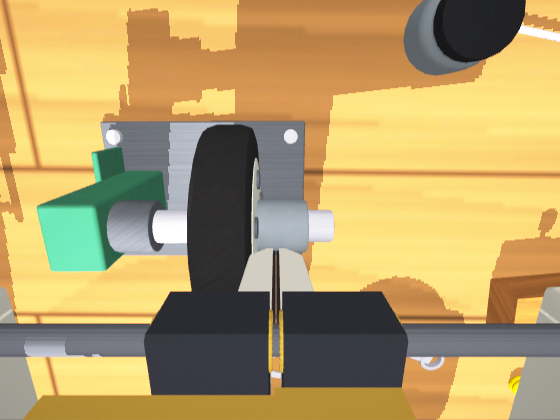

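Call:
{"method": "jog_arm", "body": {"steps": [[1,0,-0.005,0,0,0,0],[1,0,-0.01,0,0,0,0],[1,0,-0.015,0,0,0,0],[1,0,-0.02,0,0,0,0],[1,0,-0.025,0,0,0,0]]}}

```text
t: 3.9
tool_pos: [0.5936, 0.1322, 0.1655]
orientation: [3.141, 0.018, 0.003]
force: [-1.5, -5.5, 1.5]
opening: 0.0005
```

Call:
{"method": "jog_arm", "body": {"steps": [[1,0,-0.003,0,0,0,0],[1,0,-0.006,0,0,0,0]]}}

```text
t: 4.15
tool_pos: [0.5935, 0.1385, 0.1655]
orientation: [3.141, 0.019, 0.003]
force: [-1.0, -4.1, 1.5]
opening: 0.0008
```

```bash
python3 -c "
from h import *
to([0.594,0.147,0.163],0.0105)
c=cam('wrist'); cv2.imwrite('pics/w3.png',c['image'][:,:,::-1])
"
```

```text
t 4.15 pos [0.5935 0.1385 0.1655] F [-0.97 -4.14  1.5 ] op 0.0008
shift [ 0.0006 -0.0085  0.0025] turn [ 0.0009 -0.0019  0.0013]
```

View pics/w3.png

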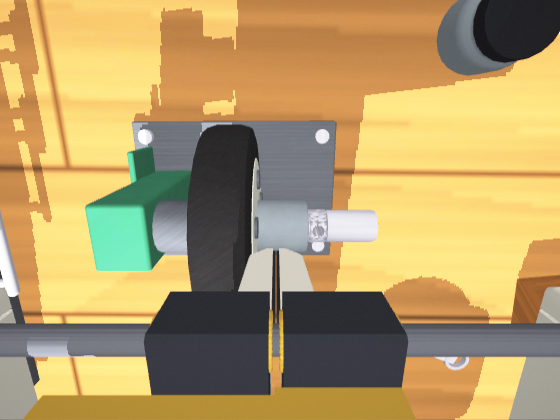

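The hole is now emerging at about (318,220), just beyond the hub. I'll keep going in small steps until the force rises.

Call:
{"method": "jog_arm", "body": {"steps": [[1,0,-0.002,0,0,0,0],[1,0,-0.004,0,0,0,0]]}}

```text
t: 4.45
tool_pos: [0.5934, 0.143, 0.1655]
orientation: [3.141, 0.019, 0.003]
force: [-0.2, -3.9, 2.5]
opening: 0.0003
```

Call:
{"method": "jog_arm", "body": {"steps": [[1,0,-0.0015,0,0,0,0],[1,0,-0.0025,0,0,0,0]]}}

```text
t: 4.7
tool_pos: [0.5934, 0.1435, 0.1656]
orientation: [3.138, 0.017, 0.003]
force: [-1.7, -15.1, 2.7]
opening: 0.0008
```

Call:
{"method": "jog_arm", "body": {"steps": [[1,0,-0.001,0,0,0,0]]}}

```text
t: 4.82
tool_pos: [0.5934, 0.1433, 0.1656]
orientation: [3.136, 0.016, 0.002]
force: [-0.9, -7.0, 2.6]
opening: 0.0005
```

Call:
{"method": "jog_arm", "body": {"steps": [[1,0,-0.001,0,0,0,0]]}}

```text
t: 4.95
tool_pos: [0.5934, 0.1433, 0.1656]
orientation: [3.135, 0.015, 0.002]
force: [-1.9, -8.4, 1.3]
opening: 0.0004
```

Call:
{"method": "jog_arm", "body": {"steps": [[1,0,0.01,0,0,0,0],[1,0,0.03,0,0,0,0],[1,0,0.04,-0.03,0,0,0],[0.6,-0.02,0.05,-0.07,0,0,0],[0.6,-0.03,0.05,-0.07,0,0,0]]}}

```text
t: 5.58
tool_pos: [0.5655, 0.0923, 0.2403]
orientation: [3.135, 0.013, 0.013]
force: [-0.4, -0.1, -0.0]
opening: 0.0158
```

```bash
python3 -c "
from h import *
to([0.594,0.147,0.163],0.0105)
c=cam('wrist'); cv2.imwrite('pics/w4.png',c['image'][:,:,::-1]); np.savez('w4.npz',E=c['extrinsics'],I=c['image'])
c=cam('top');crop(c,110,95,130,100,6,'pics/t4.png')
c=cam('scene'); crop(c,345,165,135,130,4.5,'pics/s4.png')
"
```

```text
t 5.58 pos [0.5655 0.0923 0.2403] F [-0.44 -0.07 -0.05] op 0.0158
shift [ 0.0283 -0.0549  0.0772] turn [ 0.0061 -0.0082 -0.0024]
```

View pics/w4.png

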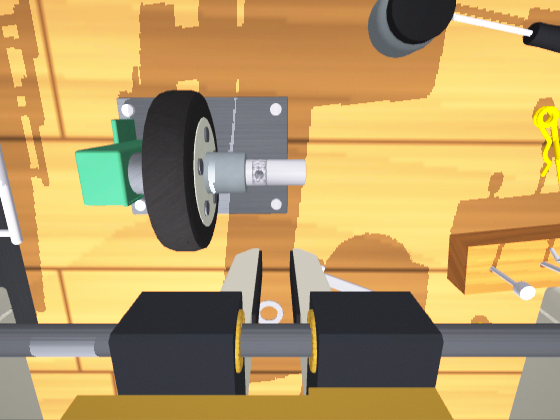

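View pics/t4.png

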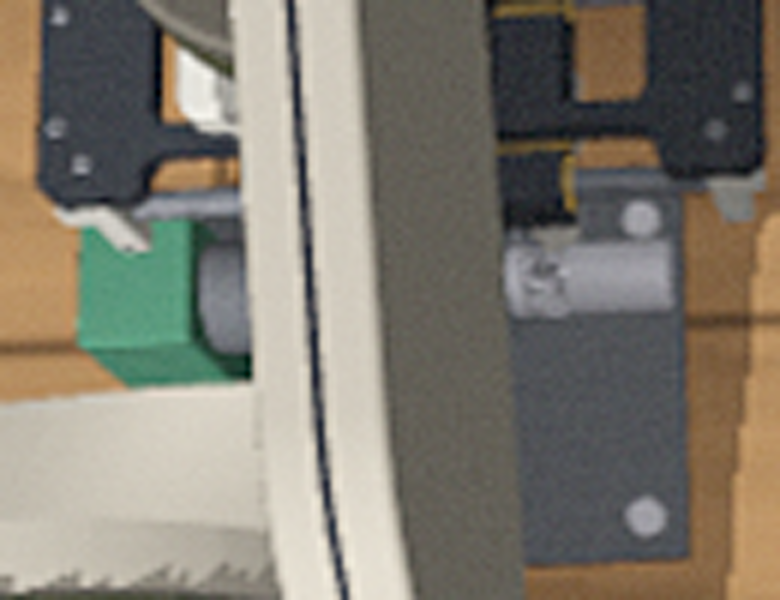

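View pics/s4.png

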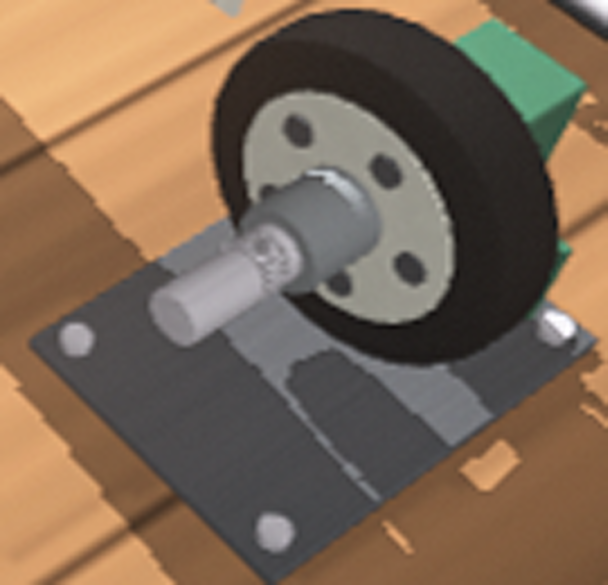

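```bash
python3 -c "
from h import *
to([0.535,0.10,0.18],0.0105)"
```

```text
t 5.72 pos [0.5634 0.0932 0.2353] F [-0.23  0.85  0.31] op 0.0278
shift [-0.0283 -0.0075  0.0552] turn [ 0.0066 -0.0006 -0.0014]
```

Call:
{"method": "jog_arm", "body": {"steps": [[0.6,-0.028,-0.007,0.03,0.006,0,0],[0.6,-0.028,-0.007,0.055,0.006,0,0],[0.6,-0.028,-0.007,0.055,0.006,0,0]]}}

```text
t: 6.1
tool_pos: [0.5329, 0.0994, 0.1763]
orientation: [3.14, 0.015, -0.01]
force: [-0.1, 1.0, 0.4]
opening: 0.0368
```

```bash
python3 -c "
from h import *
import pickle
to([0.535,0.10,0.18],0.0105)
cs=[cam(n) for n in ('wrist','top','scene')]; pickle.dump(cs,open('v5.pkl','wb'))
crop(cs[0],180,100,180,140,4.4,'pics/w5.png')
crop(cs[1],180,110,60,50,12,'pics/t5.png')
crop(cs[2],370,195,70,55,11,'pics/s5.png')
"
```

```text
t 6.1 pos [0.5329 0.0994 0.1763] F [-0.14  0.99  0.38] op 0.0368
shift [ 0.002  -0.0006 -0.0037] turn [ 0.001   0.0061 -0.0011]
```

View pics/w5.png

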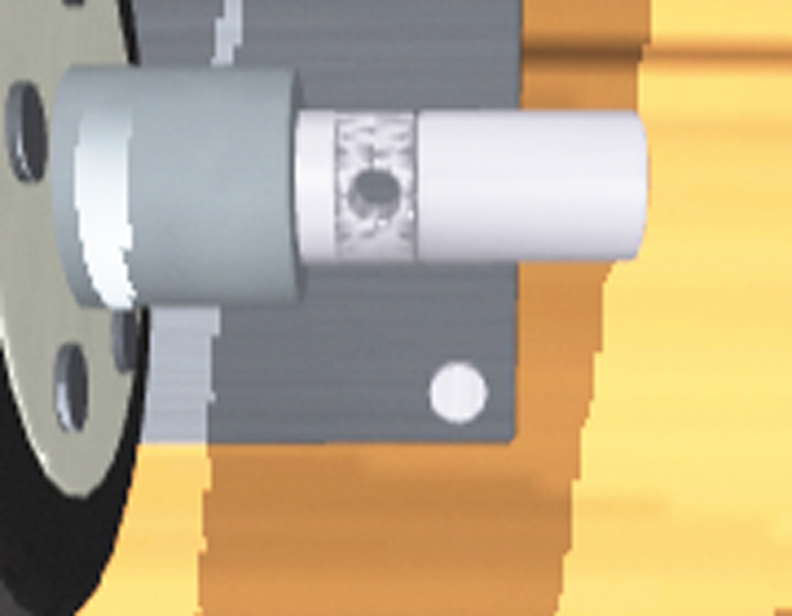

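View pics/t5.png

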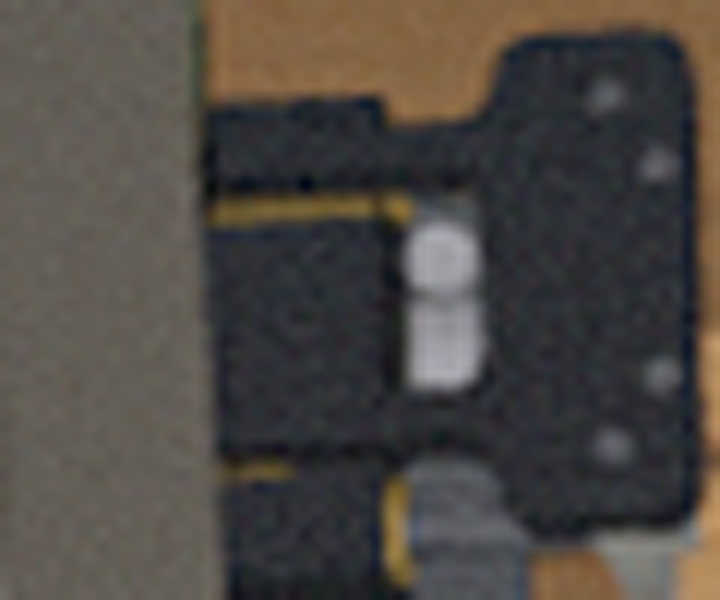

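View pics/s5.png

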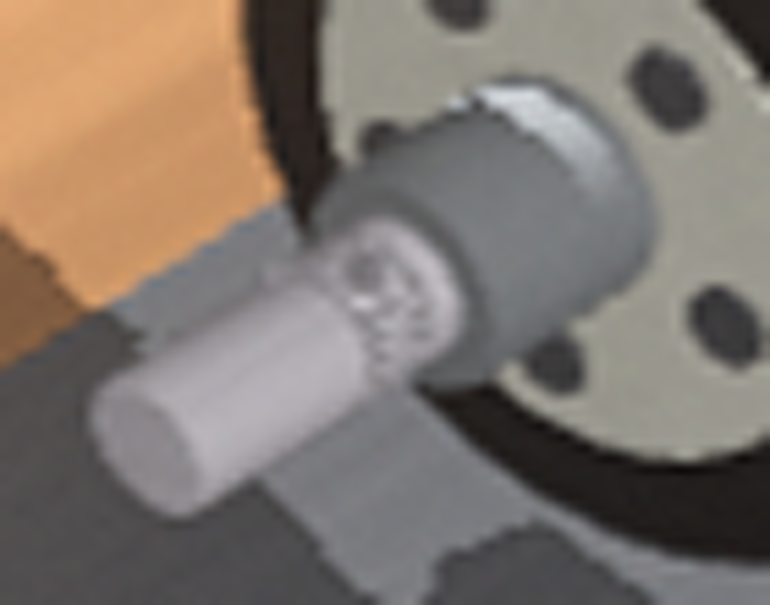

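```bash
python3 -c "
from h import *
import pickle
w,t,s=pickle.load(open('v5.pkl','rb'))
d=np.load('w4.npz')
w4=dict(mtx=w['mtx'],extrinsics=d['E'])
uv=(375/4.4+180,191/4.4+100)
print('wrist@z.1275',atz(w,uv,.1275), 'w4',atz(w4,(259,172),.1275))
print('top',atz(t,(545/6+110,273/6+95),.1275)); print('scene',atz(s,(363/11+370,275/11+195),.1275))
for e in (110,260): print('axle edge',atz(w,(500/4.4+180,e/4.4+100),.115))
print('axle end',atz(w,(648/4.4+180,185/4.4+100),.1275),'hub end',atz(w,(300/4.4+180,120/4.4+100),.120))
print(tri([w,t,s],[uv,(545/6+110,273/6+95),(363/11+370,275/11+195)]))
import cv2
im=cv2.imread('pics/w4.png')[130:210,180:330]; cv2.imwrite('pics/w4c.png',cv2.resize(im,None,fx=5,fy=5,interpolation=2))
"
```

```text
wrist@z.1275 [0.59503046 0.10588065 0.1275    ] w4 [0.59697433 0.10583394 0.1275    ]
top [0.59204045 0.10617352 0.1275    ]
scene [0.59574302 0.10607961 0.1275    ]
axle edge [0.60715332 0.08565412 0.115     ]
axle edge [0.5825004  0.08497578 0.115     ]
axle end [0.59640903 0.06256304 0.1275    ] hub end [0.60546266 0.11823352 0.12      ]
(array([0.5940464 , 0.10708876, 0.12440207]), [array([-1.6,  1. ]), array([-0.1, -0.4]), array([-0.7,  0.2])])
```

View pics/w4c.png

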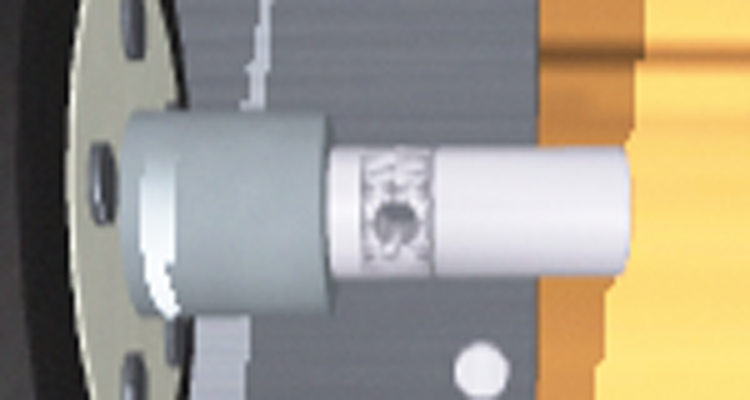

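```bash
python3 -c "
from h import *
to([0.48,-0.258,0.225],0.104)"
```

```text
t 6.25 pos [0.5359 0.0995 0.1808] F [-0.13  0.7   0.72] op 0.0372
shift [-0.0591  0.357  -0.0441] turn [ 0.0006 -0.001  -0.0949]
```

Call:
{"method": "jog_arm", "body": {"steps": [[0.6,-0.005,0.04,-0.03,0,0,0],[0.6,-0.015,0.1,-0.044,0,0,-0.02],[0.6,-0.025,0.16,-0.044,0,0,-0.05],[0.6,-0.035,0.22,-0.044,0,0,-0.07],[0.6,-0.047,0.28,-0.044,0,0,-0.095]]}}

```text
t: 6.88
tool_pos: [0.4919, -0.1832, 0.2267]
orientation: [3.135, 0.165, 0.006]
force: [1.0, 0.4, -0.5]
opening: 0.0369
```

```bash
python3 -c "
from h import *
to([0.48,-0.258,0.225],0.104)"
```

```text
t 6.88 pos [ 0.4919 -0.1832  0.2267] F [ 1.    0.41 -0.49] op 0.0369
shift [-0.0197  0.0732  0.0018] turn [ 0.0021 -0.0037  0.001 ]
```

Call:
{"method": "jog_arm", "body": {"steps": [[0.6,-0.01,0.04,0,0,0,0],[0.6,-0.02,0.073,0,0.002,-0.003,0],[0.6,-0.02,0.073,0,0.002,-0.003,0]]}}

```text
t: 7.25
tool_pos: [0.4797, -0.2606, 0.2281]
orientation: [3.136, 0.159, 0.003]
force: [0.4, -0.4, 0.8]
opening: 0.0374
```

```bash
python3 -c "
from h import *
import pickle
to([0.48,-0.258,0.225],0.104)
cs=[cam(n) for n in ('wrist','top','scene')]; pickle.dump(cs,open('v6.pkl','wb'))
cv2.imwrite('pics/w6.png',cs[0]['image'][:,:,::-1])
crop(cs[0],200,120,160,130,4.6,'pics/w6c.png')
crop(cs[2],120,230,130,98,6,'pics/s6.png')
"
```

```text
t 7.25 pos [ 0.4797 -0.2606  0.2281] F [ 0.43 -0.39  0.84] op 0.0374
shift [ 0.0006 -0.0026  0.0031] turn [ 0.0018 -0.002  -0.0024]
```

View pics/w6.png

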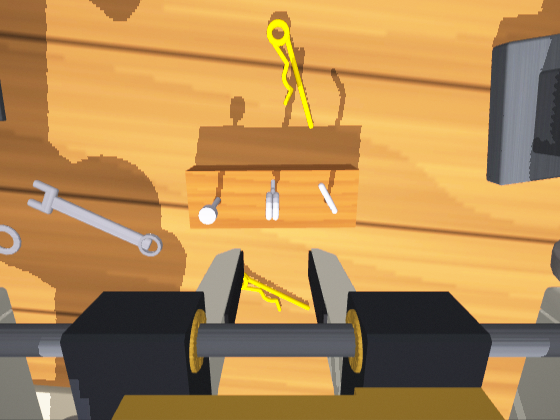

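View pics/w6c.png

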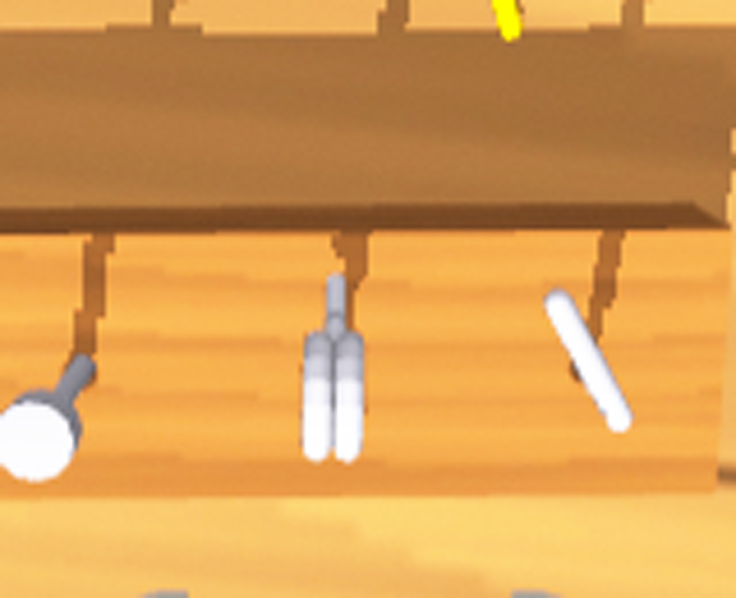

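View pics/s6.png

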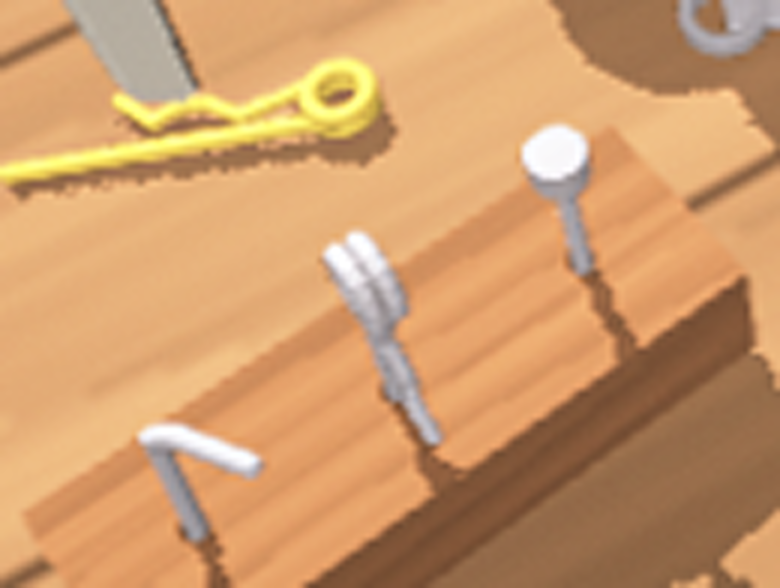

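```bash
python3 -c "
from h import *
import pickle
w,t,s=pickle.load(open('v6.pkl','rb'))
wu=lambda x,y:(x/4.6+200,y/4.6+120);tb=lambda x,y:(x/7+320,y/7+160); sb=lambda x,y:(x/6+120,y/6+230)
print(tri([w,t,s],[wu(333,397),tb(421,186),sb(367,282)]))
print(tri([w,s],[wu(333,397),sb(367,282)]))
print(tri([w,t],[wu(333,397),tb(421,186)]))
X=np.array([.4635,-.2595,.045])
for n,c,f in (('w',w,lambda p:(p-[200,120])*4.6),('t',t,lambda p:(p-[320,160])*7),('s',s,lambda p:(p-[120,230])*6)): print(n,f(proj(c,X)))
for h in [(wu(95,370),tb(173,333),sb(585,265))]: print(tri([w,t,s],list(h)))
for a in (wu(95,370),wu(577,375)): print(atz(w,a,.045))
print('ring dir',atz(w,wu(318,400),.128)-atz(w,wu(348,400),.128))
print('leg dir pts', atz(w,wu(335,280),.06))
"
```

```text
(array([ 0.4803276 , -0.25849473,  0.12455325]), [array([-0.8, -0.3]), array([-0.1, -0. ]), array([-0.5,  0.1])])
(array([ 0.48042902, -0.25834701,  0.12462851]), [array([-1. , -0.4]), array([-0.4,  0.1])])
(array([ 0.48022532, -0.25887139,  0.12449083]), [array([-0.4, -0.2]), array([0.1, 0. ])])
w [329.72560576 372.24455742]
t [382.38011275 299.35085737]
s [391.30843061 383.25381099]
(array([ 0.45630255, -0.19516406,  0.03801437]), [array([-2.9, -0.6]), array([0.2, 0.1]), array([-0.8,  0.5])])
[ 0.45798446 -0.19974047  0.045     ]
[ 0.46921745 -0.32257565  0.045     ]
ring dir [-0.00060474  0.0059142   0.        ]
leg dir pts [ 0.49059607 -0.25822698  0.06      ]
```

```bash
python3 -c "
from h import *
import pickle
w,t,s=pickle.load(open('v6.pkl','rb'))
wu=lambda x,y:(x/4.6+200,y/4.6+120);tb=lambda x,y:(x/7+320,y/7+160); sb=lambda x,y:(x/6+120,y/6+230)
print('bow end',tri([w,t,s],[wu(335,278),tb(380,226),sb(433,437)]))
print('leg base',tri([t,s],[tb(378,303),sb(391,388)]))
print('arm ends',tri([w,t],[wu(557,298),tb(556,130)]),tri([w,t],[wu(620,422),tb(628,212)]))
to([.4803,-.2585,.16],.104)
"
```

```text
bow end (array([ 0.48706235, -0.25865549,  0.04752115]), [array([0.1, 1.3]), array([-0.6, -0.3]), array([-0.7,  0.4])])
leg base (array([ 0.46297168, -0.25926161,  0.04132373]), [array([0.3, 0.1]), array([ 0.5, -0.1])])
arm ends (array([ 0.50071218, -0.3037263 ,  0.10390016]), [array([-0.8, -0.2]), array([0.2, 0. ])]) (array([ 0.47498099, -0.32216952,  0.10455022]), [array([0.2, 0.1]), array([-0.1,  0. ])])
t 7.4 pos [ 0.4802 -0.2575  0.2276] F [0.   0.3  0.28] op 0.0371
shift [-0.0002  0.0009  0.0676] turn [ 0.0005 -0.0018  0.0012]
```

Call:
{"method": "jog_arm", "body": {"steps": [[0.72,0,-0.002,0.02,0,0,0],[0.72,0,-0.002,0.05,0,0,0],[0.72,0,-0.002,0.06,0,0,0],[0.72,0,-0.002,0.062,0,0,0]], "force": 30}}

```text
t: 7.9
tool_pos: [0.4797, -0.2546, 0.1645]
orientation: [-3.136, -0.167, -0.0]
force: [-0.2, 0.1, 0.6]
opening: 0.0261
```

```bash
python3 -c "
from h import *
to([.4803,-.2585,.121],.104)
c=cam('wrist'); cv2.imwrite('pics/w7.png',c['image'][:,:,::-1])
c=cam('scene');crop(c,120,180,150,140,4.2,'pics/s7.png')
"
```

```text
t 7.9 pos [ 0.4797 -0.2546  0.1645] F [-0.21  0.07  0.58] op 0.0261
shift [0.0001 0.004  0.0435] turn [-0.0008 -0.0003  0.0021]
```

View pics/w7.png

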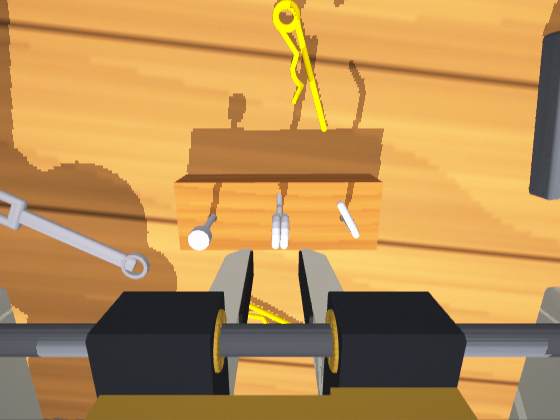

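View pics/s7.png

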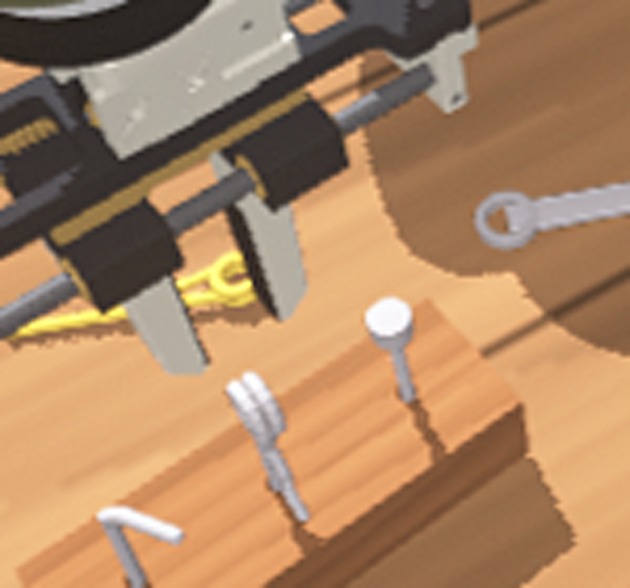

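Call:
{"method": "jog_arm", "body": {"steps": [[0.72,0,0.004,0.01,0,0,0],[0.72,0,0.004,0.025,0,0,0],[0.72,0,0.004,0.037,0,0,0],[0.72,0,0.004,0.042,0,0,0],[0.72,0,0.004,0.043,0,0,0]]}}

```text
t: 8.62
tool_pos: [0.4807, -0.2593, 0.1224]
orientation: [3.137, 0.166, 0.002]
force: [0.3, -0.2, -0.7]
opening: 0.0261
```

```bash
python3 -c "
from h import *
to([.4803,-.2585,.121],.104)
c=cam('wrist'); crop(c,180,170,200,140,4,'pics/w8.png')
c=cam('scene');crop(c,120,180,150,140,4.2,'pics/s8.png')
"
```

```text
t 8.62 pos [ 0.4807 -0.2593  0.1224] F [ 0.26 -0.22 -0.67] op 0.0261
shift [-0.0003 -0.0008  0.0014] turn [ 0.0002 -0.0015  0.0016]
```

View pics/w8.png

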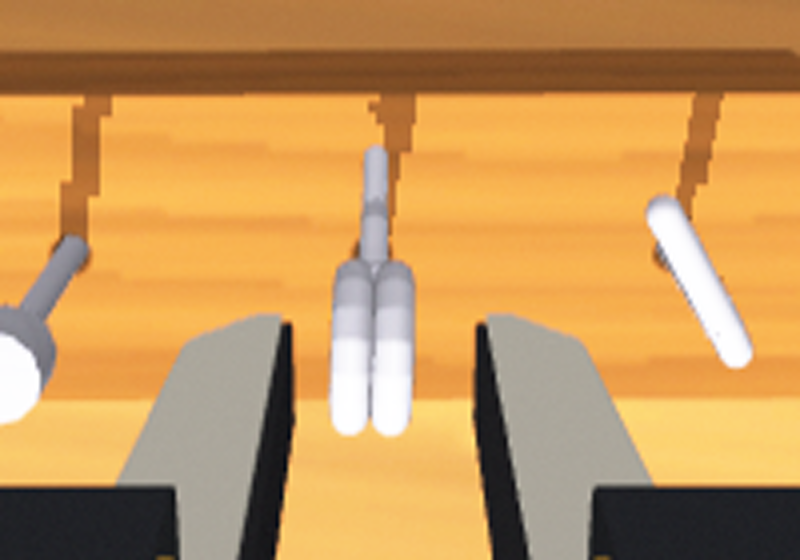

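View pics/s8.png

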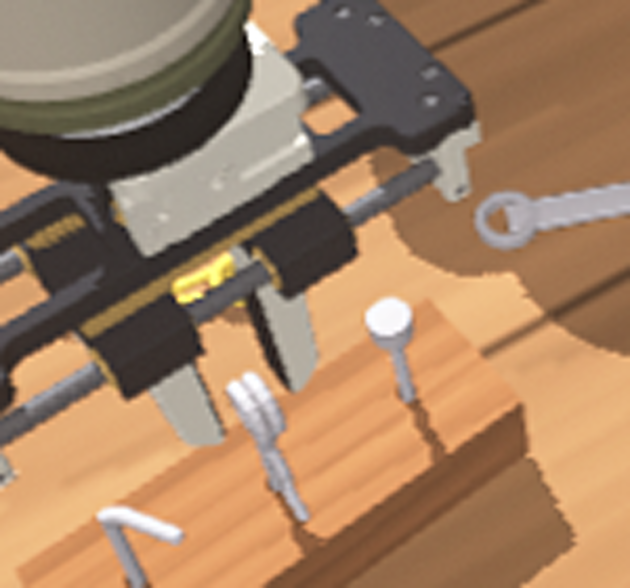

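```bash
python3 -c "
from h import *
c=cam('wrist');E=np.linalg.inv(c['tool_from_camera'])
for p in ([0,0,-.005],[0,0,.014],[0,.013,.014],[.0075,.013,.014],[-.0075,.013,.014],[.013,0,-.005],[-.013,0,-.005],[0,0,-.018],[0,0,.008]):
    x=c['mtx']@(E@np.array(p+[1]))[:3]; u=x[:2]/x[2]; print(p,u.round(1),((u-[180,170])*4).round(0))
"
```

```text
[0, 0, -0.005] [273.3 258.1] [373. 352.]
[0, 0, 0.014] [273.5 245.4] [374. 302.]
[0, 0.013, 0.014] [293.4 245.4] [453. 302.]
[0.0075, 0.013, 0.014] [293.6 234.7] [454. 259.]
[-0.0075, 0.013, 0.014] [293.2 255.9] [453. 344.]
[0.013, 0, -0.005] [273.3 237.8] [373. 271.]
[-0.013, 0, -0.005] [273.3 277.6] [373. 430.]
[0, 0, -0.018] [273.1 268.3] [373. 393.]
[0, 0, 0.008] [273.4 249.2] [374. 317.]
```

Call:
{"method": "jog_arm", "body": {"steps": [[1,0,0,0,0,0,0],[1,0,0,0,0,0,0],[1,0,0,0,0,0,0],[1,0,0,0,0,0,0]], "force": 18}}

```text
t: 9.28
tool_pos: [0.4819, -0.2599, 0.1244]
orientation: [3.135, 0.166, 0.007]
force: [0.4, 1.4, 6.7]
opening: 0.0003
```

```bash
python3 -c "
from h import *
to([.4803,-.2585,.121],.104)
c=cam('wrist'); crop(c,180,170,200,140,4,'pics/w9.png')
c=cam('scene');crop(c,120,180,150,140,4.2,'pics/s9.png')
"
```

```text
t 9.28 pos [ 0.4819 -0.2599  0.1244] F [0.4  1.42 6.68] op 0.0003
shift [-0.0014 -0.0016  0.0034] turn [ 0.0022 -0.0041  0.0017]
```

View pics/w9.png

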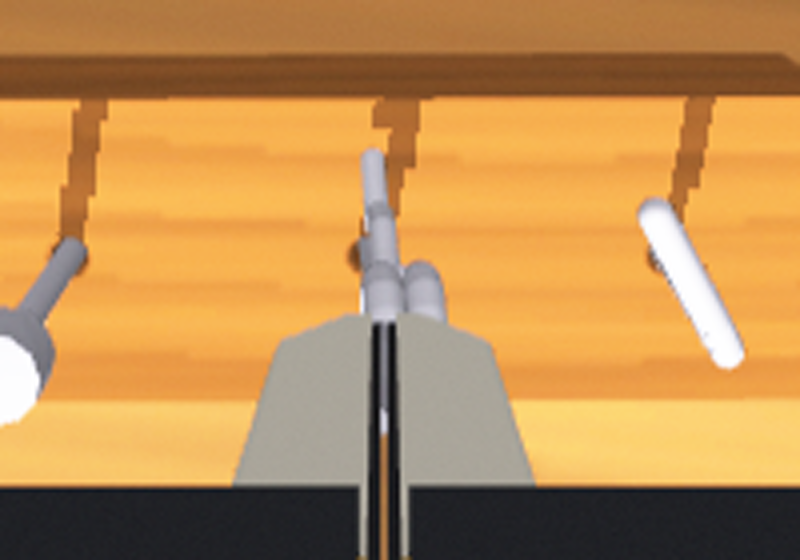

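View pics/s9.png

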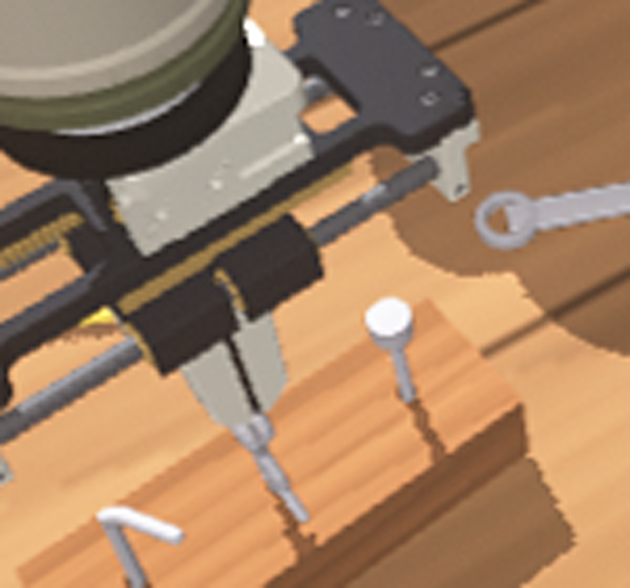

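```bash
python3 -c "
from h import *
st=robot.read_state();Rm=R.from_rotvec(st['orientation']).as_matrix()
c=cam('scene');w=cam('wrist')
for p in ([0,0,-.005],[0,0,.014],[.0075,0,.014],[-.0075,0,.014],[.0075,.017,-.01]):
    X=st['tool_pos']+Rm@p; print(p,X.round(4),'scene',((proj(c,X)-[120,180])*4.2).round(0),'wrist',((proj(w,X)-[180,170])*4).round(0))
crop(c,150,250,60,60,10,'pics/s10.png')
"
```

```text
[0, 0, -0.005] [ 0.4819 -0.2599  0.1294] scene [251. 406.] wrist [373. 352.]
[0, 0, 0.014] [ 0.4819 -0.2599  0.1104] scene [261. 432.] wrist [374. 302.]
[0.0075, 0, 0.014] [ 0.4894 -0.2591  0.1105] scene [271. 445.] wrist [374. 259.]
[-0.0075, 0, 0.014] [ 0.4745 -0.2607  0.1104] scene [250. 419.] wrist [374. 343.]
[0.0075, 0.017, -0.01] [ 0.4911 -0.276   0.1345] scene [217. 439.] wrist [491. 320.]
```

View pics/s10.png

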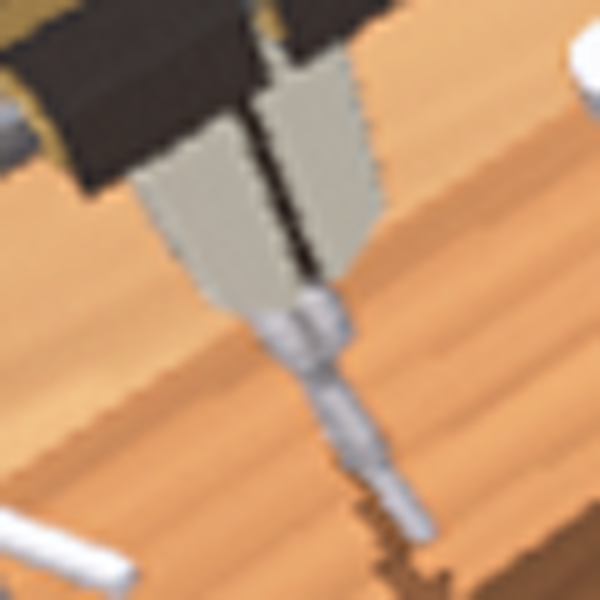

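```bash
python3 -c "
from h import *
st=robot.read_state()
c=cam('scene');w=cam('wrist')
X,r=tri([c,w],[(181.8,278.3),(383/4+180,315/4+170)]);print(X,r,loc(st,X))
print('eye tool',loc(st,[.4803,-.2585,.1245]))
"
```

```text
[ 0.49318993 -0.25961811  0.14036026] [array([-0.3, -0. ]), array([-0.8, -0.7])] [ 0.01136608  0.00099261 -0.01589328]
eye tool [-1.39749660e-03 -1.51444311e-03 -8.96721225e-05]
```

Call:
{"method": "jog_arm", "body": {"steps": [[1,0,0,-0.012,0,0,0],[0.7,0,0,-0.02,0,0,0],[0.7,0,0,-0.02,0,0,0],[0.7,0,0,-0.02,0,0,0]]}}

```text
t: 10.07
tool_pos: [0.4817, -0.2598, 0.1442]
orientation: [3.135, 0.166, 0.006]
force: [0.7, 0.2, -0.0]
opening: 0.0251
```

```bash
python3 -c "
from h import *
to([.4803,-.2585,.121],.104)
c=cam('wrist'); crop(c,180,150,200,150,4,'pics/w11.png')
s=cam('scene');crop(s,150,230,70,90,6,'pics/s11.png')
"
```

```text
t 10.07 pos [ 0.4817 -0.2598  0.1442] F [ 0.71  0.2  -0.  ] op 0.0251
shift [-0.0013 -0.0015  0.0232] turn [ 0.0021 -0.0039  0.0017]
```

View pics/w11.png

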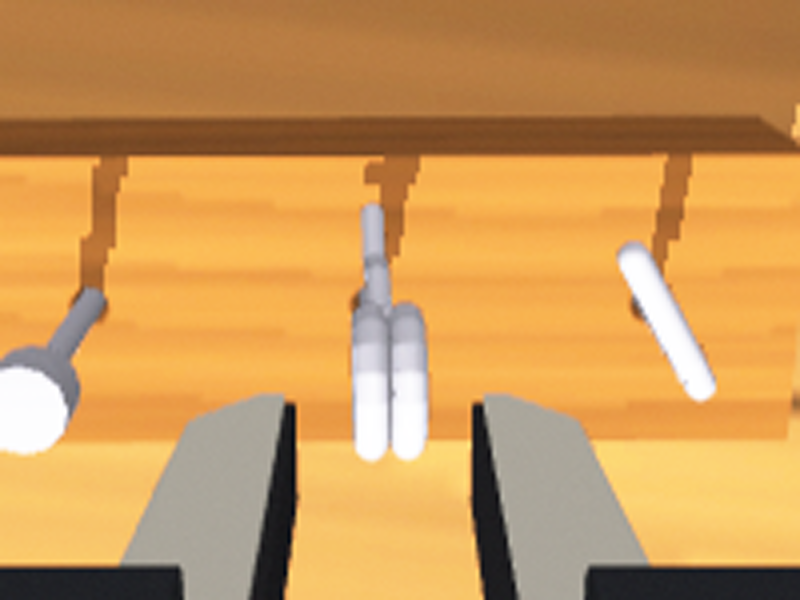

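View pics/s11.png

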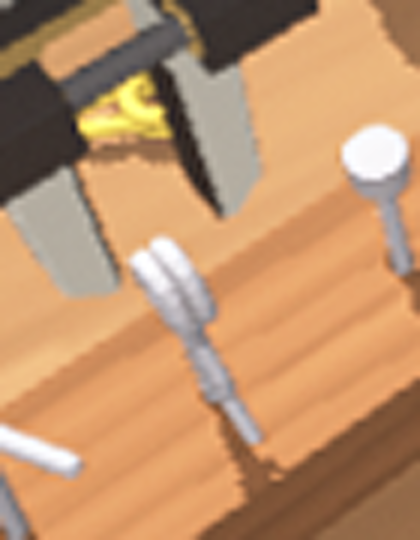

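```bash
python3 -c "
from h import *
st=robot.read_state()
c=cam('scene');w=cam('wrist')
for a,b in (((222/6+150,217/6+230),(290/4+180,397/4+150)),((118/6+150,288/6+230),(483/4+180,397/4+150))):
  X,r=tri([c,w],[a,b]);print(X,r,loc(st,X))
X,r=tri([c,w],[(172/6+150,280/6+230),(390/4+180,382/4+150)]);print('eye',X,r,loc(st,X))
"
```

```text
[ 0.49086677 -0.24627338  0.15915597] [array([-0.4,  0. ]), array([-1.5, -0.8])] [ 0.01078534 -0.01231127 -0.01521402]
[ 0.48999831 -0.27481954  0.15138306] [array([-0., -0.]), array([-0.1, -0.1])] [ 0.00688344  0.01597093 -0.00740707]
eye [ 0.48360669 -0.26170391  0.13361777] [array([-0.2, -0. ]), array([-0.6, -0.4])] [0.00184969 0.00222444 0.01031786]
```

Call:
{"method": "jog_arm", "body": {"steps": [[0.7,0,0.001,0.01,0,0,0],[0.7,0,0.001,0.02,0,0,0],[0.7,0,0.001,0.027,0,0,0],[0.7,0,0.001,0.034,0,0,0],[0.7,0,0.001,0.036,0,0,0]]}}

```text
t: 10.9
tool_pos: [0.4814, -0.2605, 0.1072]
orientation: [3.136, 0.166, 0.004]
force: [-0.5, 0.4, 0.5]
opening: 0.0278
```

```bash
python3 -c "
from h import *
to([.4803,-.2585,.1],.104)
c=cam('wrist'); crop(c,180,170,200,150,4,'pics/w12.png')
s=cam('scene');crop(s,140,210,80,100,6,'pics/s12.png')
"
```

```text
t 10.9 pos [ 0.4814 -0.2605  0.1072] F [-0.51  0.4   0.52] op 0.0278
shift [-0.0009 -0.0021  0.0072] turn [ 0.0011 -0.0027  0.0017]
```

View pics/w12.png

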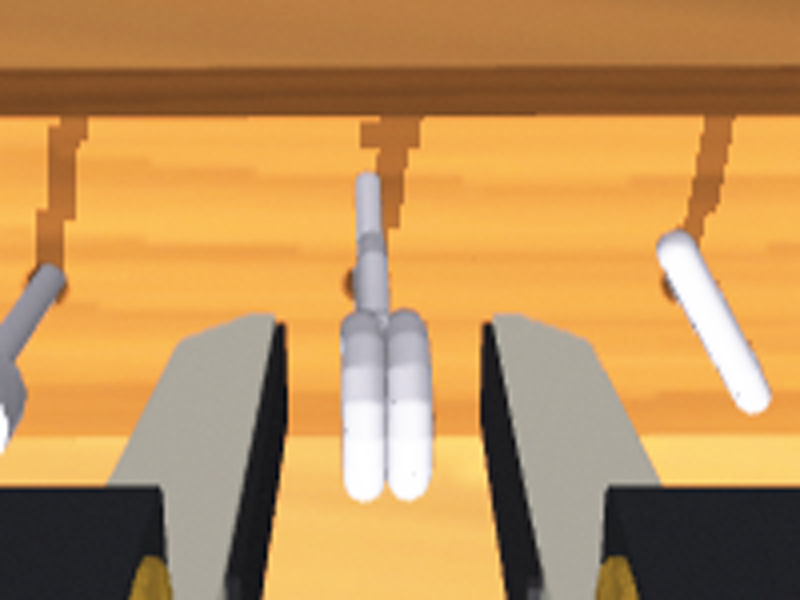

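View pics/s12.png

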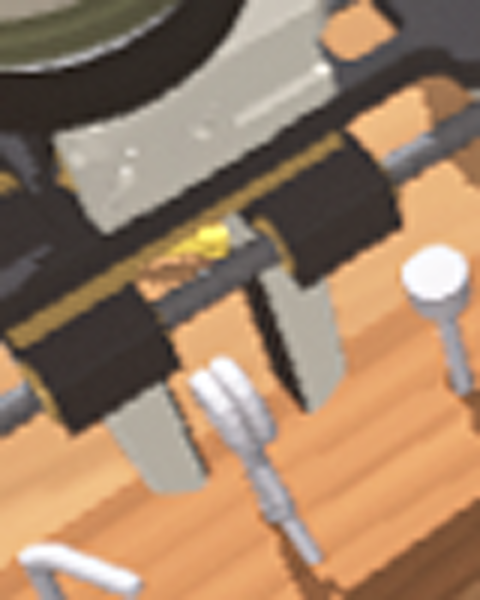

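Call:
{"method": "jog_arm", "body": {"steps": [[1,0,0,0,0,0,0],[1,0,0,0,0,0,0],[1,0,0,0,0,0,0]], "force": 18}}

```text
t: 11.38
tool_pos: [0.4818, -0.2605, 0.1081]
orientation: [3.136, 0.166, 0.006]
force: [-0.0, 2.2, 1.6]
opening: 0.0128
```

```bash
python3 -c "
from h import *
to([.4803,-.2585,.1],.104)
c=cam('wrist'); crop(c,180,170,200,150,4,'pics/w13.png')
s=cam('scene');crop(s,140,210,80,100,6,'pics/s13.png')
"
```

```text
t 11.38 pos [ 0.4818 -0.2605  0.1081] F [-0.01  2.23  1.57] op 0.0128
shift [-0.0014 -0.0022  0.0081] turn [ 0.0013 -0.0036  0.0017]
```

View pics/w13.png

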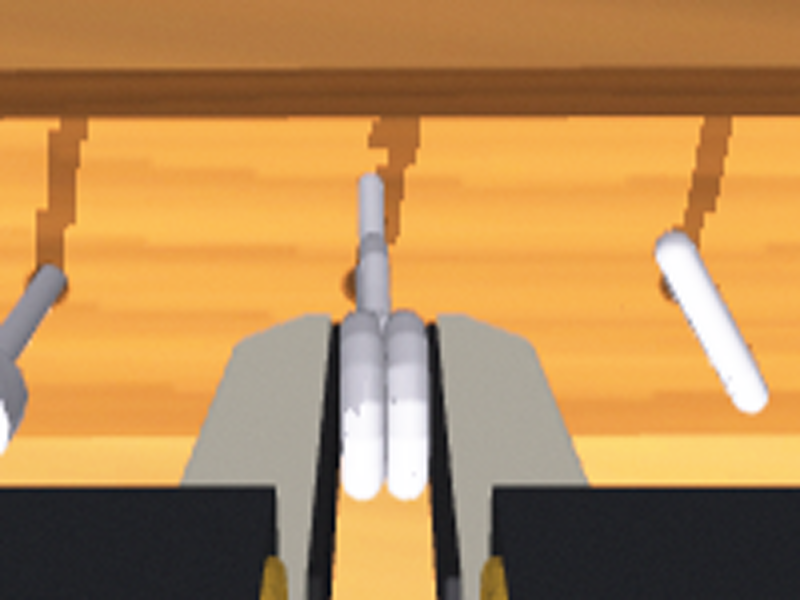

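View pics/s13.png

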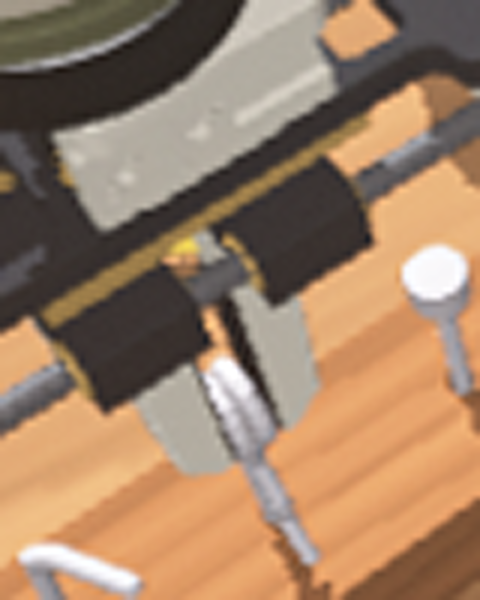

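Call:
{"method": "jog_arm", "body": {"steps": [[1,0,0,-0.008,0,0,0],[1,0,0,-0.016,0,0,0],[1,0,0,-0.026,0,0,0],[1,0,0,-0.04,0,0,0]]}}

```text
t: 11.98
tool_pos: [0.4816, -0.2607, 0.1489]
orientation: [3.136, 0.166, 0.006]
force: [-0.3, -0.2, -0.6]
opening: 0.0116
```

Call:
{"method": "jog_arm", "body": {"steps": [[1,0,0,-0.03,0,0,0],[1,0,0,-0.06,0,0,0],[1,0,0,-0.09,0,0,0],[1,0,0,-0.09,0,0,0]]}}

```text
t: 12.48
tool_pos: [0.4829, -0.2618, 0.243]
orientation: [3.131, 0.166, 0.014]
force: [0.7, -0.2, -0.7]
opening: 0.012
```

```bash
python3 -c "
from h import *
import pickle
to([.4803,-.2585,.1],.104)
cs=[cam(n) for n in ('wrist','top','scene')]; pickle.dump(cs,open('v14.pkl','wb'))
crop(cs[0],160,100,220,170,3.6,'pics/w14.png')
crop(cs[2],110,110,110,150,4,'pics/s14.png')
"
```

```text
t 12.47 pos [ 0.4829 -0.2618  0.243 ] F [ 0.72 -0.16 -0.73] op 0.012
shift [-0.0034 -0.0044  0.143 ] turn [ 0.0062 -0.0084  0.0017]
```

View pics/w14.png

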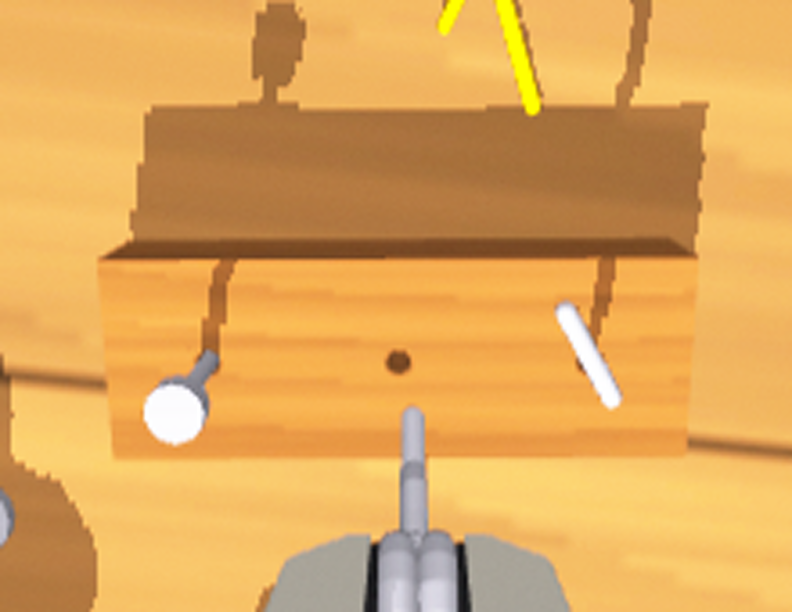

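View pics/s14.png

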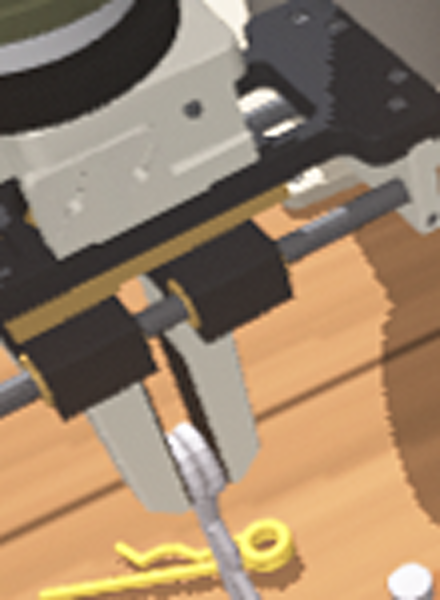

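```bash
python3 -c "
from h import *
import pickle
w,t,s=pickle.load(open('v14.pkl','rb'))
st=robot.read_state()
Rm=R.from_rotvec(st['orientation']).as_matrix()
for p in ([0,0,-.019],[-.008,0,.092],[.006,0,.055]):
    X=st['tool_pos']+Rm@p; print(p,X.round(4),'w',((proj(w,X)-[160,100])*3.6).round(0),'s',((proj(s,X)-[110,150])*4).round(0),'t',proj(t,X).round(0))
crop(s,110,150,140,150,4,'pics/s15.png')
crop(t,340,150,80,70,8,'pics/t15.png')
"
```

```text
[0, 0, -0.019] [ 0.4808 -0.2603  0.2569] w [398. 604.] s [196. 303.] t [394. 168.]
[-0.008, 0, 0.092] [ 0.4731 -0.2612  0.1459] w [402. 431.] s [257. 470.] t [384. 187.]
[0.006, 0, 0.055] [ 0.4869 -0.2597  0.1829] w [401. 424.] s [255. 440.] t [386. 176.]
```

View pics/s15.png

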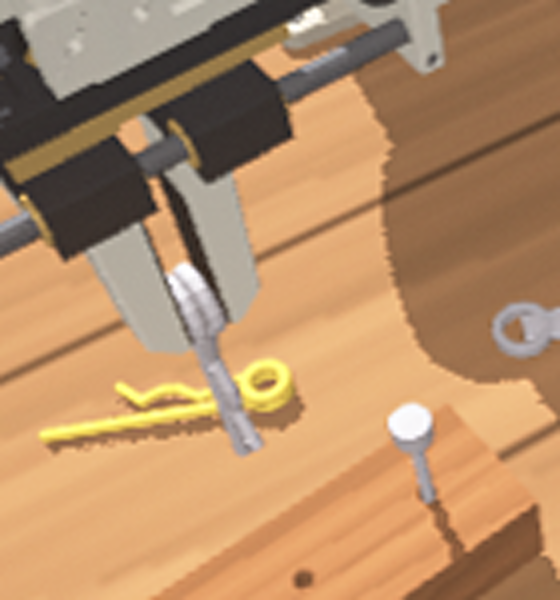

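View pics/t15.png

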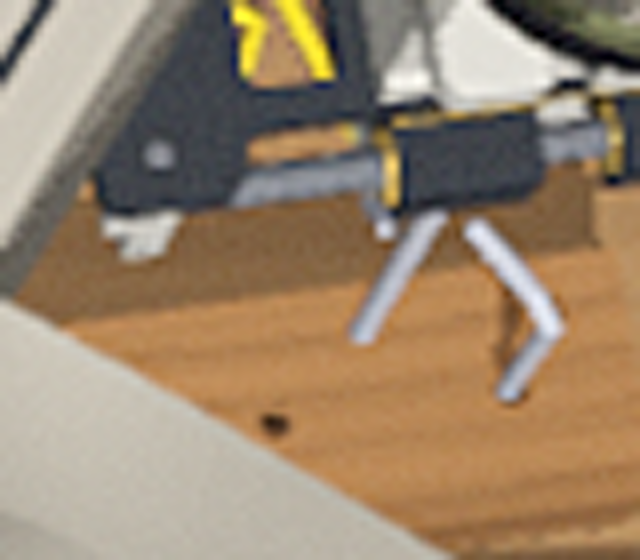

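```bash
python3 -c "
from h import *
import pickle
w,t,s=pickle.load(open('v14.pkl','rb'))
st=robot.read_state()
sc=lambda x,y:(x/4+110,y/4+150)
X,r=tri([t,s],[(360/8+340,335/8+150),sc(237,449)]);print('tip',X,r,loc(st,X))
X,r=tri([t,s,w],[(385/8+340,232/8+150),sc(256,438),(413/3.6+160,412/3.6+100)]);print('bow',X,r,loc(st,X))
X,r=tri([s,w],[sc(199,300),(418/3.6+160,600/3.6+100)]);print('eye',X,r,loc(st,X))
crop(s,155,235,30,35,18,'pics/s16.png')
"
```

```text
tip [ 0.46314429 -0.26320709  0.14930793] [array([0.3, 0.1]), array([ 0.5, -0.1])] [-0.01810769  0.00090112  0.08853617]
bow [ 0.48353882 -0.26211809  0.17749276] [array([-1.4, -0.8]), array([-2.1,  1.7]), array([-0.8,  5.4])] [0.00235507 0.00199705 0.06040111]
eye [ 0.48734064 -0.26107507  0.26582019] [array([-1. , -0.1]), array([-3.2, -2.1])] [ 0.00645635  0.00144663 -0.02791736]
```

View pics/s16.png

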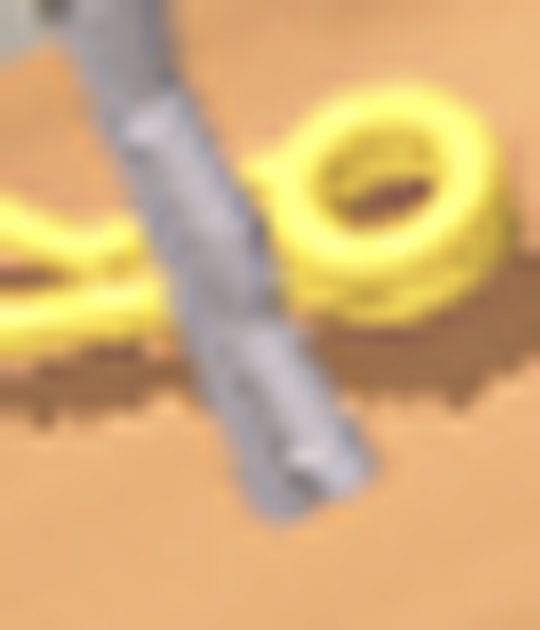

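```bash
python3 -c "
from h import *
import pickle
w,t,s=pickle.load(open('v14.pkl','rb'))
st=robot.read_state();Rm=R.from_rotvec(st['orientation']).as_matrix()
tip,_=tri([t,s],[(360/8+340,335/8+150),(170.8,262.8)]);print(tip,loc(st,tip))
obs=np.arctan2(-122,75)
for th in (0,.03,.06,.09,.12,.15):
  for ph in (-.03,0,.03):
    d=Rm@np.array([np.sin(th),np.sin(ph),-np.cos(th)]) 
    a=proj(t,tip+d*.08)-proj(t,tip); print(th,ph,np.degrees(np.arctan2(a[1],a[0])-obs).round(1),end=' | ')
  print()
crop(t,375,170,30,30,20,'pics/t16.png')
"
```

```text
[ 0.46375812 -0.26265958  0.14769095] [-0.01744338  0.00041985  0.09015427]
0 -0.03 3.4 | 0 0 7.7 | 0 0.03 11.5 | 
0.03 -0.03 -0.7 | 0.03 0 3.6 | 0.03 0.03 7.4 | 
0.06 -0.03 -4.2 | 0.06 0 0.0 | 0.06 0.03 3.8 | 
0.09 -0.03 -7.3 | 0.09 0 -3.2 | 0.09 0.03 0.6 | 
0.12 -0.03 -9.9 | 0.12 0 -6.0 | 0.12 0.03 -2.3 | 
0.15 -0.03 -12.3 | 0.15 0 -8.5 | 0.15 0.03 -4.9 |
```

View pics/t16.png

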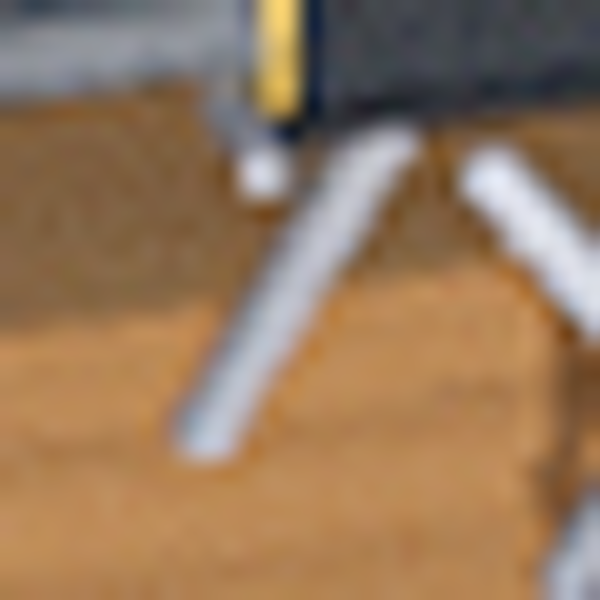

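```bash
cat >> h.py <<'E'
def ins(tipw,tip_t,yaw=0.0105,th=0.066,ph=0.0):
    st=robot.read_state(); R0=R.from_rotvec(st["orientation"]).as_matrix()
    Rd=Rt(yaw)@R.from_euler('yx',[th,ph]).as_matrix()
    pos=np.array(tipw)-Rd@np.array(tip_t)
    d=R0.T@(pos-st["tool_pos"]); w=R.from_matrix(R0.T@Rd).as_rotvec()
    print("t",round(st["t"],2),"pos",st["tool_pos"].round(4),"F",st["force"].round(2),"op",round(st["opening"],4),"tip now",(st["tool_pos"]+R0@np.array(tip_t)).round(4))
    print("target",pos.round(4),"shift",d.round(4),"turn",w.round(4))
E
python3 -c "
from h import *
ins([.595,.106,.155],[-.0175,.0005,.0895])"
```

```text
t 12.62 pos [ 0.4808 -0.2603  0.2379] F [ 0.27  0.79 -0.86] op 0.0119 tip now [ 0.4637 -0.2627  0.1483]
target [0.6066 0.1066 0.2455] shift [ 0.1637 -0.3516 -0.0075] turn [-0.0023  0.0635  0.0952]
```

Call:
{"method": "jog_arm", "body": {"steps": [[1,0.02,-0.03,-0.02,0,0.02,0.02],[1,0.045,-0.085,-0.022,0,0.04,0.04],[1,0.07,-0.14,-0.022,0,0.0635,0.06],[1,0.095,-0.195,-0.022,0,0.0635,0.08],[1,0.115,-0.24,-0.02,0,0.0635,0.095]]}}

```text
t: 13.25
tool_pos: [0.5694, -0.0072, 0.2563]
orientation: [-3.137, -0.017, -0.1]
force: [1.4, -1.2, -0.7]
opening: 0.012
```

```bash

python3 -c "
from h import *
ins([.595,.106,.16],[-.0175,.0005,.0895])"
```

```text
t 13.25 pos [ 0.5694 -0.0072  0.2563] F [ 1.45 -1.24 -0.74] op 0.012 tip now [ 0.5576 -0.0076  0.1658]
target [0.6066 0.1066 0.2505] shift [ 0.0379 -0.1134  0.0086] turn [-0.0026  0.0022  0.0002]
```

Call:
{"method": "jog_arm", "body": {"steps": [[1,0.012,-0.035,0.003,0,0,0],[1,0.024,-0.07,0.006,0,0.002,0],[1,0.034,-0.1,0.008,-0.002,0.002,0],[1,0.038,-0.113,0.0085,-0.002,0.002,0],[1,0.038,-0.113,0.0085,-0.002,0.002,0]]}}

```text
t: 13.88
tool_pos: [0.6062, 0.1064, 0.2493]
orientation: [-3.139, -0.019, -0.1]
force: [0.9, 0.0, -0.2]
opening: 0.0121
```

```bash

python3 -c "
from h import *
import pickle
ins([.595,.106,.16],[-.0175,.0005,.0895])
cs=[cam(n) for n in ('wrist','top','scene')]; pickle.dump(cs,open('v17.pkl','wb'))
cv2.imwrite('pics/w17.png',cs[0]['image'][:,:,::-1])
cv2.imwrite('pics/t17.png',cs[1]['image'][:,:,::-1])
crop(cs[2],350,100,130,150,4,'pics/s17.png')
crop(cs[1],170,100,80,70,8,'pics/t17.png')
"
```

```text
t 13.88 pos [0.6062 0.1064 0.2493] F [ 0.87  0.02 -0.22] op 0.0121 tip now [0.5944 0.1058 0.1589]
target [0.6066 0.1066 0.2505] shift [ 0.0005 -0.0002 -0.0011] turn [-0.0003  0.0022  0.0013]
```

View pics/w17.png

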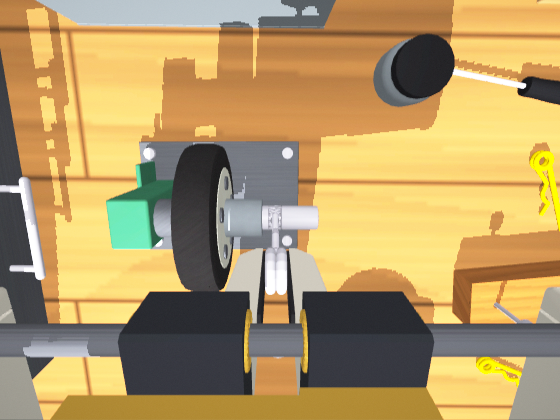

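View pics/s17.png

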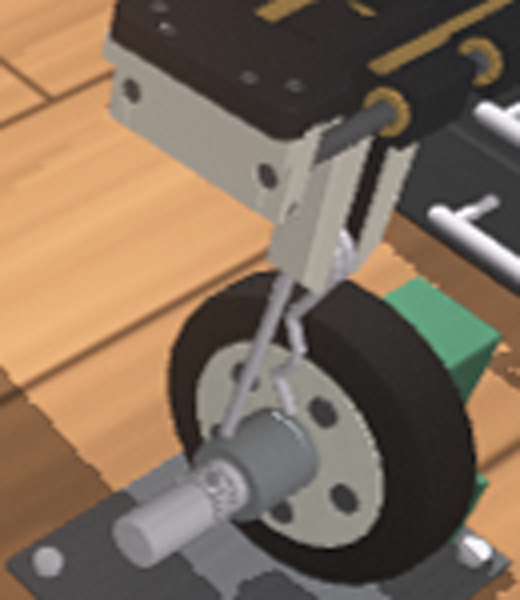

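View pics/t17.png

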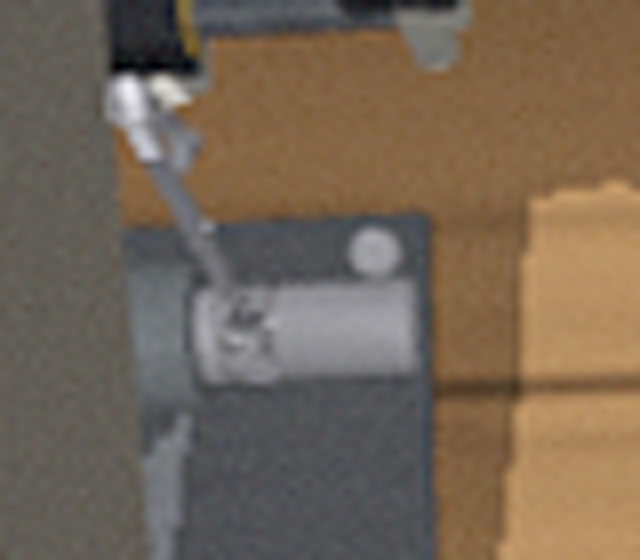

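```bash

python3 -c "
from h import *
import pickle
w,t,s=pickle.load(open('v17.pkl','rb'))
crop(s,392,160,44,76,8,'pics/s18.png')
crop(t,183,108,40,40,15,'pics/t18.png')
crop(w,230,190,90,70,8,'pics/w18.png')
"
```

```text
(no output)
```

View pics/s18.png

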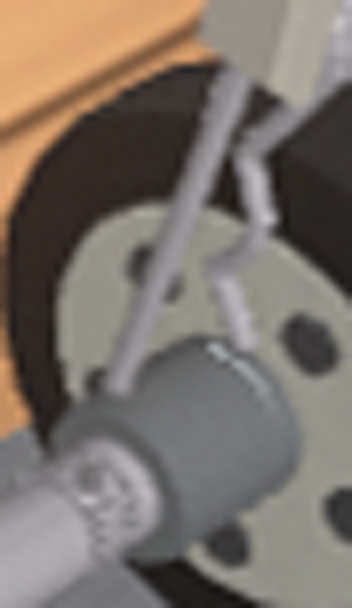

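View pics/t18.png

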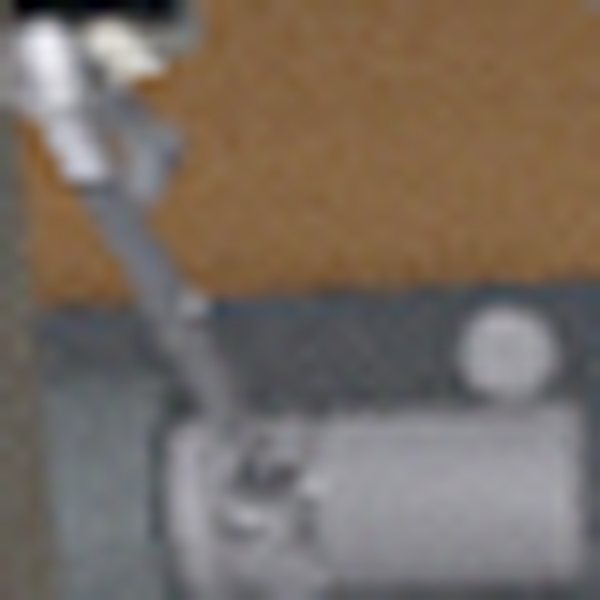

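View pics/w18.png

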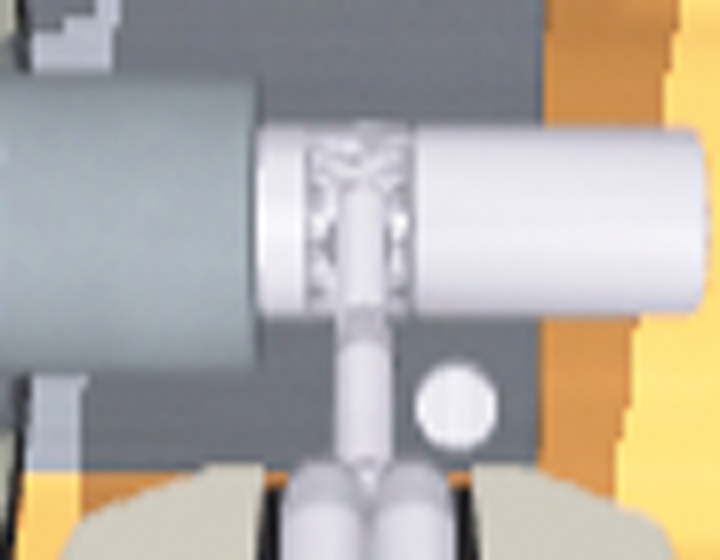

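```bash

python3 -c "
from h import *
import pickle
w,t,s=pickle.load(open('v17.pkl','rb'))
st=robot.read_state();Rm=R.from_rotvec(st['orientation']).as_matrix()
ts=(118/8+392,383/8+160); tt=(225/15+183,408/15+108)
tip,r=tri([t,s],[tt,ts]);print('tip',tip,r,loc(st,tip))
hole,r=tri([t,s],[(200.8,140.5),(403,220)]);print('hole',hole,r)
print('tip at z s', atz(s,ts,.157),'t',atz(t,tt,.157))
print('hole at z s', atz(s,(403,220),.1275),'t',atz(t,(200.8,140.5),.1275))
def ang(a): return np.degrees(np.arctan2(a[1],a[0]))
print('obs scene',ang((-117,305)),'obs top',ang((225-120,408-215)))
for ax in (-.06,-.03,0,.03,.06):
  for ay in (-.03,0,.03):
    d=np.array([ax,ay,1])*.06
    print(ax,ay,(ang(proj(s,tip)-proj(s,tip+d))-ang((-117,305))).round(1),(ang(proj(t,tip)-proj(t,tip+d))-ang((105,193))).round(1),end=' | ')
  print()
"
```

```text
tip [0.59330821 0.10646345 0.15688916] [array([-0.3, -0.2]), array([-0.5,  0.1])] [-0.01923126 -0.00156794  0.09243072]
hole [0.59383417 0.10762979 0.12402194] [array([-0.3, -0.2]), array([-0.6,  0.1])]
tip at z s [0.59365851 0.1072684  0.157     ] t [0.59284542 0.10591882 0.157     ]
hole at z s [0.59574302 0.10607961 0.1275    ] t [0.59204335 0.10624358 0.1275    ]
obs scene 110.98714112234255 obs top 61.45197668365379
-0.06 -0.03 -6.3 -3.0 | -0.06 0 -4.9 -7.2 | -0.06 0.03 -3.6 -11.0 | 
-0.03 -0.03 -4.1 -0.7 | -0.03 0 -2.8 -4.7 | -0.03 0.03 -1.5 -8.3 | 
0 -0.03 -1.9 1.4 | 0 0 -0.5 -2.4 | 0 0.03 0.7 -6.0 | 
0.03 -0.03 0.5 3.2 | 0.03 0 1.8 -0.5 | 0.03 0.03 3.0 -3.9 | 
0.06 -0.03 2.9 4.8 | 0.06 0 4.1 1.3 | 0.06 0.03 5.2 -2.0 |
```

Call:
{"method": "jog_arm", "body": {"steps": [[1,0.001,0,0.008,0,0,0],[1,0.0007,0,0.015,0,0,0],[1,0.0005,0,0.021,0,0,0],[1,0.0005,0,0.022,0,0,0]]}}

```text
t: 14.52
tool_pos: [0.6079, 0.1049, 0.2274]
orientation: [-3.14, -0.015, -0.1]
force: [-0.2, 0.1, -0.7]
opening: 0.0116
```

```bash

python3 -c "
from h import *
import pickle
ins([.5955,.1065,.13],[-.0192,-.001,.0924])
cs=[cam(n) for n in ('wrist','top','scene')]; pickle.dump(cs,open('v19.pkl','wb'))
w,t,s=cs
crop(s,380,180,50,60,10,'pics/s19.png')
crop(t,183,108,40,40,15,'pics/t19.png')
crop(w,230,190,90,70,8,'pics/w19.png')
"
```

```text
t 14.53 pos [0.6079 0.1049 0.2274] F [-0.25  0.11 -0.68] op 0.0116 tip now [0.5947 0.1057 0.134 ]
target [0.6086 0.1056 0.2235] shift [ 0.0004 -0.0008  0.004 ] turn [-0.     0.002 -0.001]
```

View pics/s19.png

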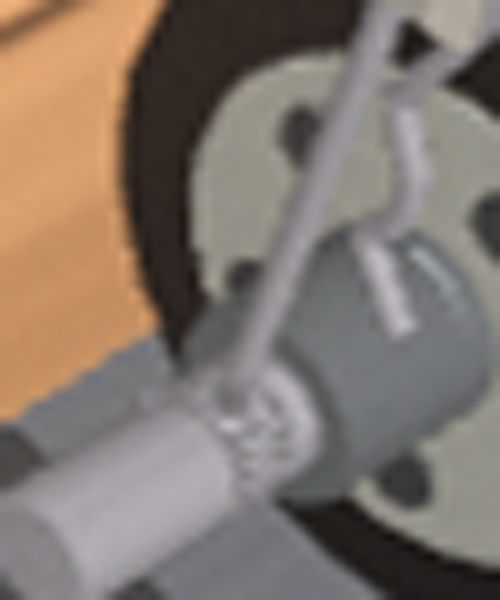

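View pics/t19.png

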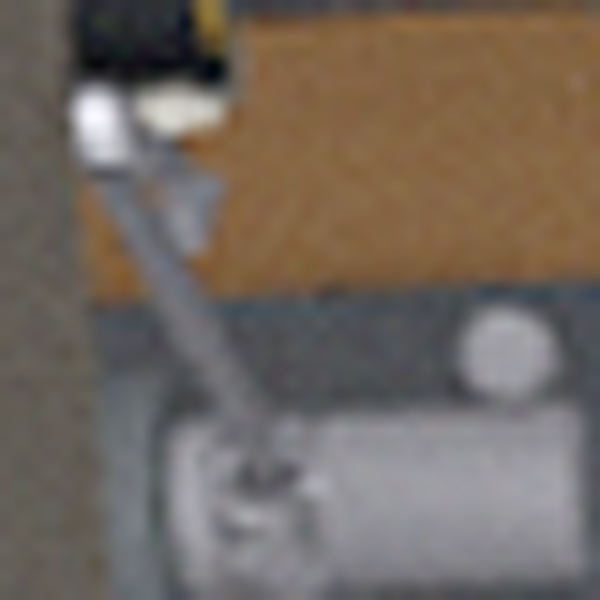

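View pics/w19.png

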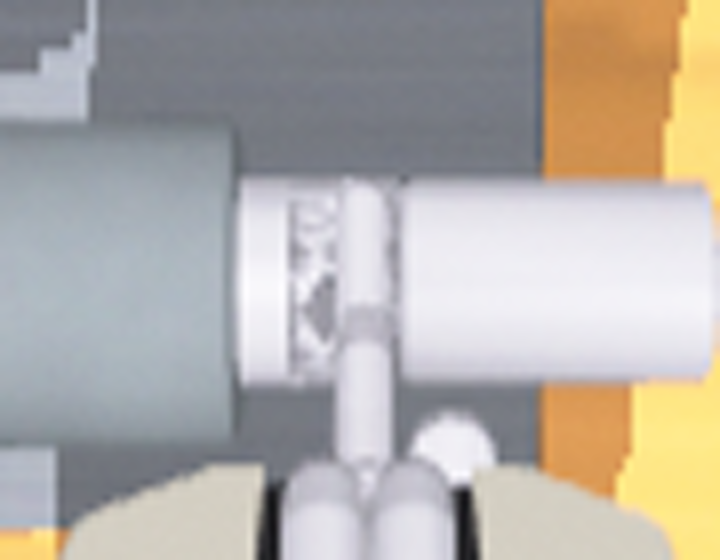

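```bash

python3 -c "
from h import *
import pickle
w,t,s=pickle.load(open('v19.pkl','rb'))
st=robot.read_state()
ts=(236/10+380,390/10+180); tt=(262/15+183,428/15+108)
tip,r=tri([t,s],[tt,ts]);print('tip',tip,r,loc(st,tip))
for x in (.592,.594,.596,.598):
  X=[x,.106,.1275]; print(x,'top',((proj(t,X)-[183,108])*15).round(0),'scene',((proj(s,X)-[380,180])*10).round(0))
for a in ([.594,.085,.1275],[.594+.0125,.085,.115],[.594-.0125,.085,.115]): print(a,'top',((proj(t,a)-[183,108])*15).round(0),'w',((proj(w,a)-[230,190])*8).round(0))
X=[.595,.104,.134]; print('tip? top',((proj(t,X)-[183,108])*15).round(0),'scene',((proj(s,X)-[380,180])*10).round(0))
"
```

```text
tip [0.59788878 0.10496284 0.13370356] [array([0.3, 0.2]), array([ 0.7, -0.2])] [-1.67415418e-02 -1.41243755e-05  9.39642784e-02]
0.592 top [269. 488.] scene [214. 386.]
0.594 top [269. 474.] scene [222. 394.]
0.596 top [269. 460.] scene [231. 401.]
0.598 top [269. 447.] scene [239. 409.]
[0.594, 0.085, 0.1275] top [419. 468.] w [523. 315.]
[0.6064999999999999, 0.085, 0.115] top [435. 414.] w [519. 185.]
[0.5815, 0.085, 0.115] top [435. 583.] w [514. 384.]
tip? top [274. 451.] scene [227. 379.]
```

Call:
{"method": "jog_arm", "body": {"steps": [[1,-0.0005,-0.0017,0,0,0,0],[1,-0.0007,-0.0017,0,0,0,0]]}}

```text
t: 14.92
tool_pos: [0.6078, 0.107, 0.2288]
orientation: [-3.139, -0.016, -0.104]
force: [-0.5, -0.8, -0.1]
opening: 0.012
```

```bash

python3 -c "
from h import *
import pickle
ins([.595,.1067,.13],[-.018,-.0005,.093])
cs=[cam(n) for n in ('wrist','top','scene')]; pickle.dump(cs,open('v20.pkl','wb'))
w,t,s=cs
crop(s,390,200,30,35,18,'pics/s20.png')
crop(t,183,118,30,30,18,'pics/t20.png')
crop(w,230,190,90,70,8,'pics/w20.png')
"
```

```text
t 14.93 pos [0.6078 0.107  0.2288] F [-0.49 -0.76 -0.15] op 0.012 tip now [0.596  0.1074 0.1349]
target [0.6068 0.1063 0.224 ] shift [-0.0013  0.0007  0.0048] turn [-0.0003 -0.0001 -0.0005]
```

View pics/s20.png

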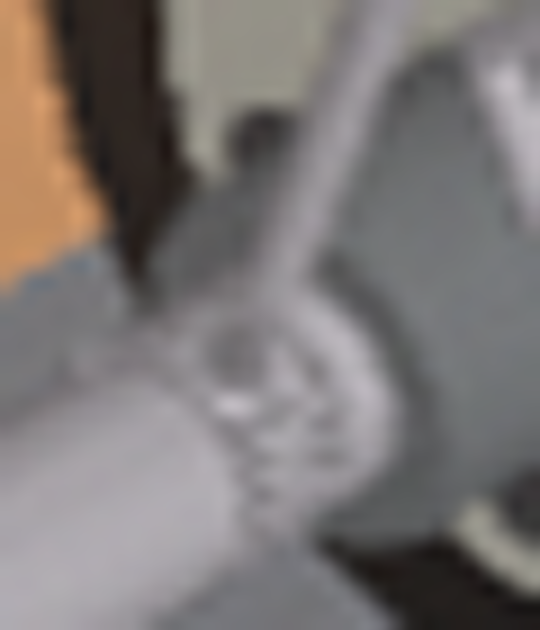

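View pics/t20.png

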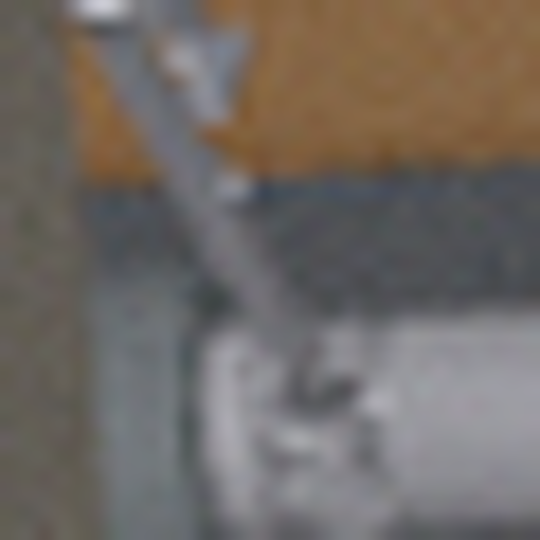

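View pics/w20.png

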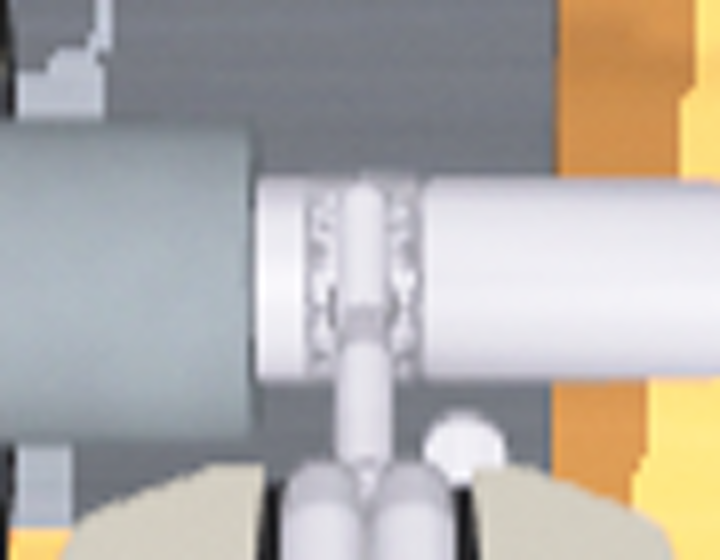

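Call:
{"method": "jog_arm", "body": {"steps": [[1,-0.001,0.0005,0.001,0,0,0],[1,-0.002,0.0005,0.002,0,0,0],[1,-0.002,0.0005,0.003,0,0,0]]}}

```text
t: 15.45
tool_pos: [0.6059, 0.1063, 0.2254]
orientation: [-3.139, -0.015, -0.103]
force: [-0.0, -0.0, -0.7]
opening: 0.0116
```

Call:
{"method": "jog_arm", "body": {"steps": [[1,0,0,0.002,0,0,0],[1,0,0,0.003,0,0,0]]}}

```text
t: 15.7
tool_pos: [0.606, 0.1062, 0.2221]
orientation: [-3.139, -0.015, -0.103]
force: [0.1, 0.1, -1.0]
opening: 0.0119
```

```bash

python3 -c "
from h import *
import pickle
ins([.595,.1067,.13],[-.018,-.0005,.093])
cs=[cam(n) for n in ('wrist','top','scene')]; pickle.dump(cs,open('v21.pkl','wb'))
w,t,s=cs
crop(s,390,200,30,35,18,'pics/s21.png')
crop(t,183,118,30,30,18,'pics/t21.png')
crop(w,230,190,90,70,8,'pics/w21.png')
"
```

```text
t 15.7 pos [0.606  0.1062 0.2221] F [ 0.13  0.06 -0.98] op 0.0119 tip now [0.5941 0.1066 0.1282]
target [0.6068 0.1063 0.224 ] shift [ 0.001  -0.0001 -0.0018] turn [-0.0001  0.0006 -0.0007]
```

View pics/s21.png

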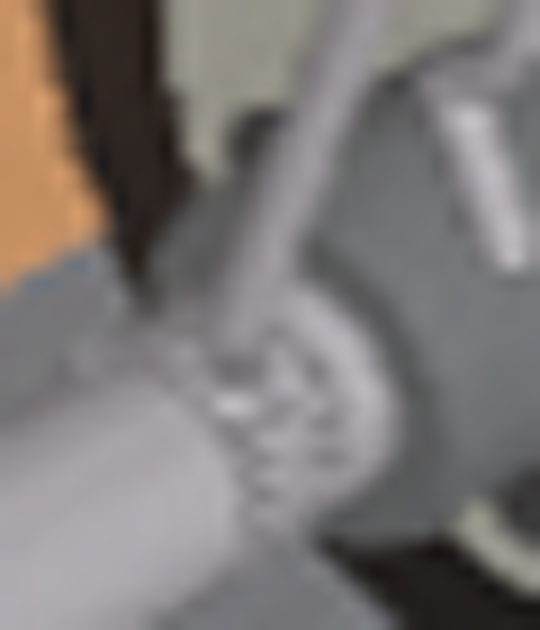

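View pics/t21.png

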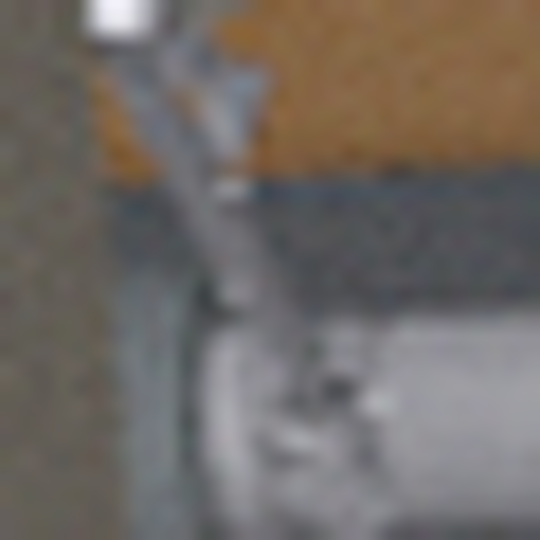

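View pics/w21.png

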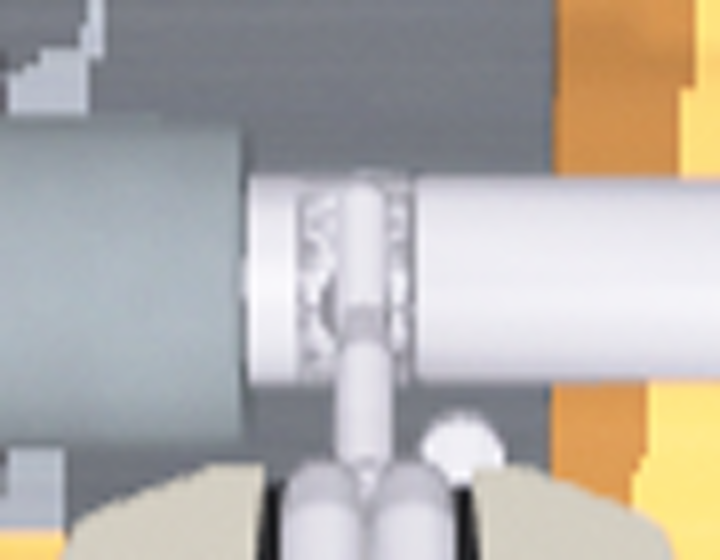

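Call:
{"method": "jog_arm", "body": {"steps": [[1,0,0,0.002,0,0,0],[1,0,0,0.003,0,0,0]]}}

```text
t: 16.1
tool_pos: [0.6062, 0.1062, 0.2191]
orientation: [-3.139, -0.015, -0.103]
force: [-0.6, 0.2, -1.7]
opening: 0.0121
```

Call:
{"method": "jog_arm", "body": {"steps": [[1,0,0,0.002,0,0,0],[1,0,0,0.003,0,0,0]]}}

```text
t: 16.35
tool_pos: [0.6063, 0.1062, 0.2158]
orientation: [-3.139, -0.015, -0.102]
force: [-0.7, -0.4, -0.9]
opening: 0.0121
```

Call:
{"method": "jog_arm", "body": {"steps": [[1,0,0,0.002,0,0,0],[1,0,0,0.003,0,0,0]]}}

```text
t: 16.6
tool_pos: [0.6064, 0.1063, 0.2126]
orientation: [-3.139, -0.015, -0.102]
force: [-0.5, -0.5, -0.5]
opening: 0.0115
```

```bash

python3 -c "
from h import *
import pickle
ins([.595,.1067,.13],[-.018,-.0005,.093])
cs=[cam(n) for n in ('wrist','top','scene')]; pickle.dump(cs,open('v22.pkl','wb'))
w,t,s=cs
crop(s,385,185,45,55,11,'pics/s22.png')
crop(t,183,118,30,30,18,'pics/t22.png')
crop(w,230,190,90,70,8,'pics/w22.png')
"
```

```text
t 16.6 pos [0.6064 0.1063 0.2126] F [-0.55 -0.47 -0.54] op 0.0115 tip now [0.5944 0.1066 0.1186]
target [0.6068 0.1063 0.224 ] shift [ 0.0012 -0.0001 -0.0113] turn [-0.0001  0.0013 -0.0007]
```

View pics/s22.png

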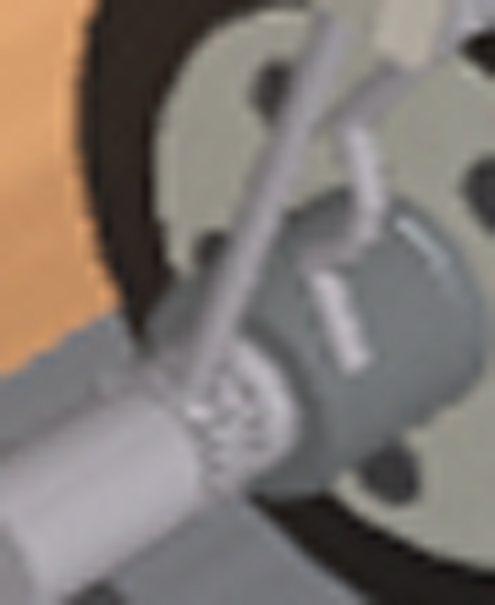

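View pics/t22.png

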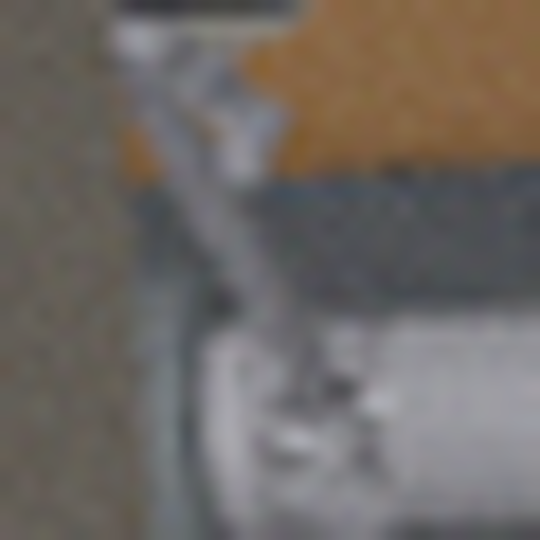

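View pics/w22.png

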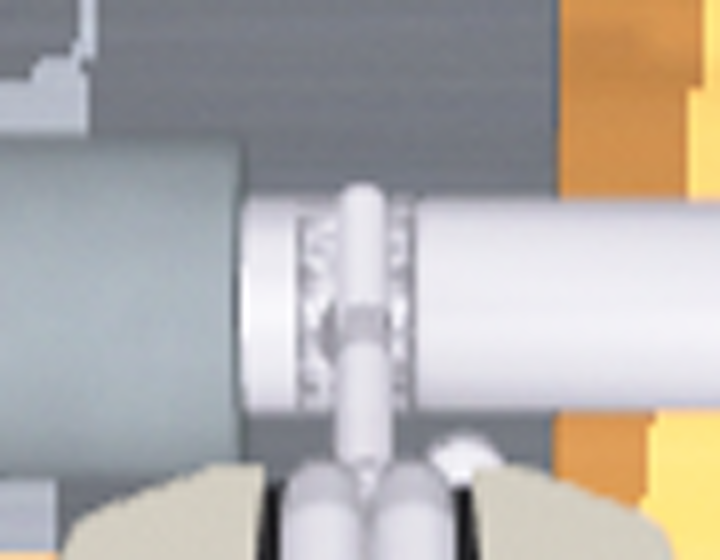

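Call:
{"method": "jog_arm", "body": {"steps": [[1,0,0,0.002,0,0,0],[1,0,0,0.004,0,0,0]]}}

```text
t: 17.0
tool_pos: [0.6067, 0.1063, 0.2087]
orientation: [-3.139, -0.015, -0.102]
force: [0.1, 0.0, -1.1]
opening: 0.0118
```

Call:
{"method": "jog_arm", "body": {"steps": [[1,0,0,0.002,0,0,0],[1,0,0,0.004,0,0,0]]}}

```text
t: 17.25
tool_pos: [0.6069, 0.1062, 0.2044]
orientation: [-3.139, -0.015, -0.102]
force: [0.9, 0.2, -1.1]
opening: 0.0121
```

Call:
{"method": "jog_arm", "body": {"steps": [[1,0,0,0.002,0,0,0],[1,0,0,0.004,0,0,0]]}}

```text
t: 17.5
tool_pos: [0.6072, 0.1063, 0.2003]
orientation: [-3.139, -0.015, -0.102]
force: [0.2, -0.2, -0.9]
opening: 0.012
```

```bash

python3 -c "
from h import *
import pickle
ins([.595,.1067,.13],[-.018,-.0005,.093])
cs=[cam(n) for n in ('wrist','top','scene')]; pickle.dump(cs,open('v23.pkl','wb'))
w,t,s=cs
crop(s,385,175,55,65,9,'pics/s23.png')
crop(w,230,190,90,70,8,'pics/w23.png')
"
```

```text
t 17.5 pos [0.6072 0.1063 0.2003] F [ 0.2  -0.2  -0.91] op 0.012 tip now [0.5952 0.1067 0.1063]
target [0.6068 0.1063 0.224 ] shift [ 0.0012 -0.0001 -0.0237] turn [-0.0001  0.0013 -0.0007]
```

View pics/s23.png

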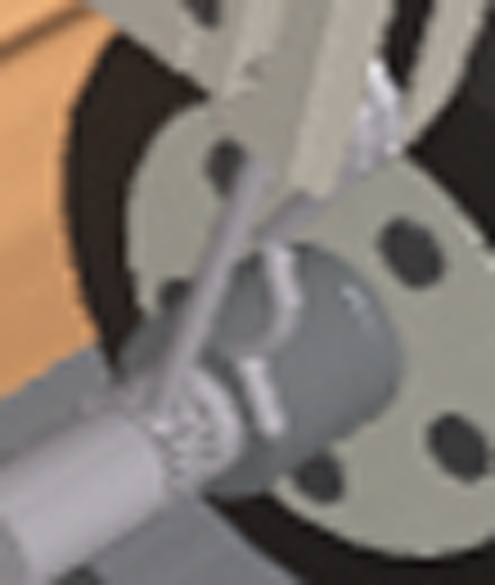

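View pics/w23.png

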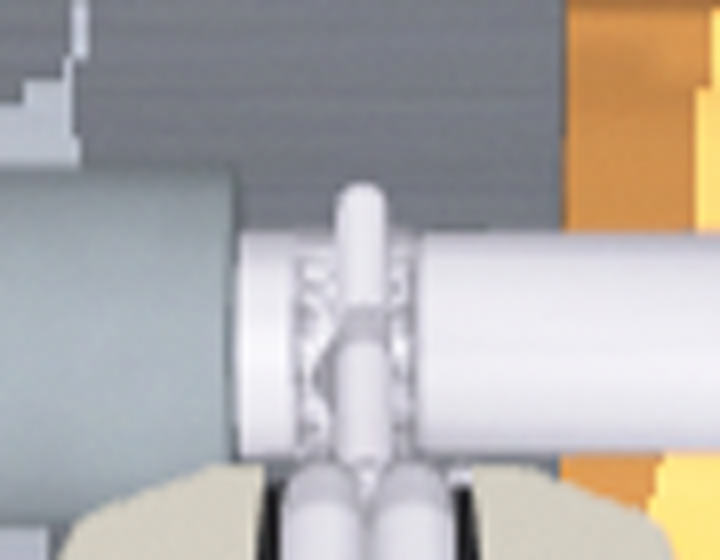

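Call:
{"method": "jog_arm", "body": {"steps": [[1,-0.0005,-0.0004,0.003,0,0,0],[1,-0.001,-0.0005,0.006,0,0,0],[1,-0.0012,-0.0005,0.008,0,0,0]]}}

```text
t: 18.02
tool_pos: [0.6063, 0.1068, 0.1918]
orientation: [-3.14, -0.015, -0.101]
force: [0.6, 0.2, -0.3]
opening: 0.0116
```

Call:
{"method": "jog_arm", "body": {"steps": [[1,-0.0002,0,0.003,0,0,0],[1,-0.0004,0,0.006,0,0,0]]}}

```text
t: 18.27
tool_pos: [0.6062, 0.1067, 0.1855]
orientation: [-3.14, -0.015, -0.1]
force: [-0.4, -0.1, -0.6]
opening: 0.0113
```

Call:
{"method": "jog_arm", "body": {"steps": [[1,-0.0002,0,0.003,0,0,0],[1,-0.0003,0,0.005,0,0,0]]}}

```text
t: 18.52
tool_pos: [0.6061, 0.1067, 0.1801]
orientation: [-3.14, -0.015, -0.1]
force: [0.4, 0.6, -0.5]
opening: 0.0122
```

```bash

python3 -c "
from h import *
ins([.595,.1067,.13],[-.018,-.0005,.093])
s=cam('scene'); w=cam('wrist')
crop(s,385,175,55,65,9,'pics/s24.png')
crop(w,230,190,90,70,8,'pics/w24.png')
"
```

```text
t 18.52 pos [0.6061 0.1067 0.1801] F [ 0.38  0.59 -0.46] op 0.0122 tip now [0.594  0.1071 0.0862]
target [0.6068 0.1063 0.224 ] shift [ 0.0035  0.0004 -0.0437] turn [-0.      0.0024 -0.0007]
```

View pics/s24.png

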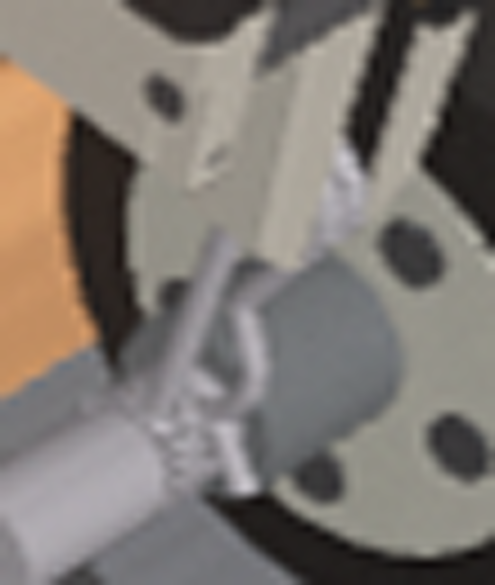

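View pics/w24.png

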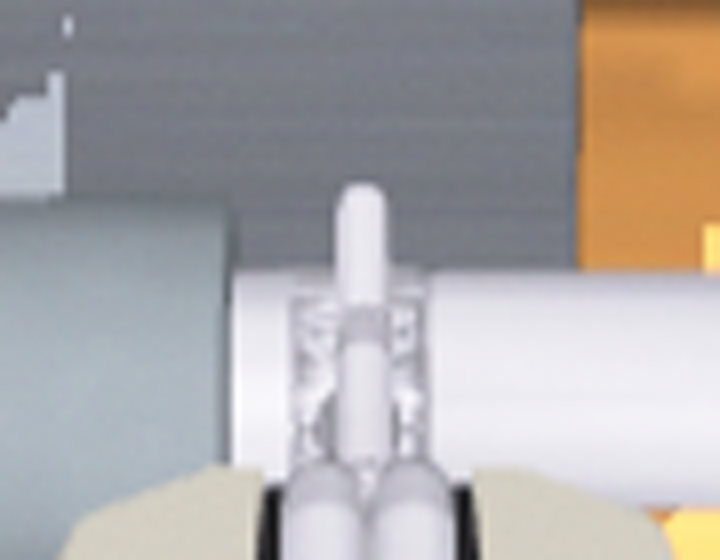

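Call:
{"method": "jog_arm", "body": {"steps": [[1,-0.0001,0,0.002,0,0,0],[1,-0.0003,0,0.004,0,0,0]]}}

```text
t: 18.88
tool_pos: [0.606, 0.1067, 0.176]
orientation: [-3.14, -0.016, -0.1]
force: [0.5, -0.6, 0.2]
opening: 0.0118
```

Call:
{"method": "jog_arm", "body": {"steps": [[1,-0.0001,0,0.002,0,0,0],[1,-0.0003,0,0.004,0,0,0]]}}

```text
t: 19.12
tool_pos: [0.606, 0.1067, 0.1719]
orientation: [-3.14, -0.015, -0.1]
force: [0.0, 0.7, -1.7]
opening: 0.0119
```

Call:
{"method": "jog_arm", "body": {"steps": [[1,-0.0001,0,0.002,0,0,0],[1,-0.0003,0,0.004,0,0,0]]}}

```text
t: 19.38
tool_pos: [0.6061, 0.1067, 0.1679]
orientation: [-3.14, -0.015, -0.101]
force: [1.7, -0.3, 1.5]
opening: 0.0116
```

```bash

python3 -c "
from h import *
ins([.595,.1067,.13],[-.018,-.0005,.093])
s=cam('scene'); w=cam('wrist')
crop(s,385,175,55,65,9,'pics/s25.png')
"
```

```text
t 19.38 pos [0.6061 0.1067 0.1679] F [ 1.72 -0.26  1.46] op 0.0116 tip now [0.5941 0.1071 0.0739]
target [0.6068 0.1063 0.224 ] shift [ 0.0043  0.0004 -0.056 ] turn [-0.      0.002  -0.0007]
```

View pics/s25.png

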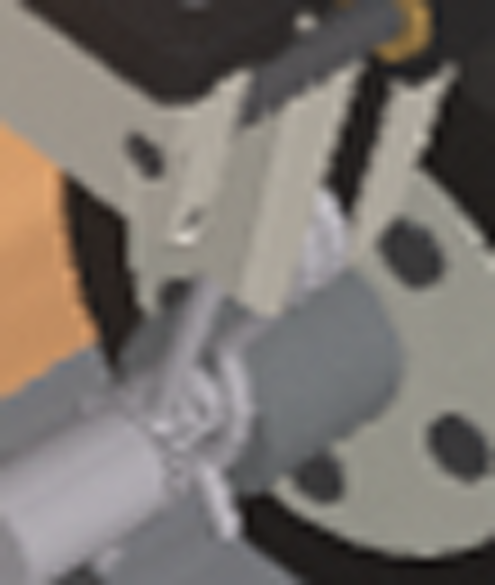

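Call:
{"method": "jog_arm", "body": {"steps": [[1,-0.0001,0,0.002,0,0,0],[1,-0.0002,0,0.003,0,0,0]]}}

```text
t: 19.73
tool_pos: [0.6071, 0.1068, 0.1661]
orientation: [-3.139, -0.015, -0.104]
force: [0.5, 0.3, 7.5]
opening: 0.0116
```

Call:
{"method": "jog_arm", "body": {"steps": [[1,-0.0001,0,0.002,0,0,0],[1,-0.0002,0,0.003,0,0,0]]}}

```text
t: 19.98
tool_pos: [0.6078, 0.1072, 0.165]
orientation: [-3.138, -0.016, -0.108]
force: [-1.9, 1.2, 4.9]
opening: 0.0119
```

Call:
{"method": "jog_arm", "body": {"steps": [[1,-0.0001,0,0.002,0,0,0],[1,-0.0002,0,0.003,0,0,0]]}}

```text
t: 20.23
tool_pos: [0.6087, 0.1074, 0.1641]
orientation: [-3.138, -0.016, -0.112]
force: [-3.1, 0.0, 12.7]
opening: 0.012
```

Call:
{"method": "jog_arm", "body": {"steps": [[1,-0.0001,0,0.002,0,0,0],[1,-0.0002,0,0.003,0,0,0]]}}

```text
t: 20.48
tool_pos: [0.6099, 0.1076, 0.1637]
orientation: [-3.137, -0.016, -0.118]
force: [-2.0, -0.7, 14.0]
opening: 0.0119
```

```bash

python3 -c "
from h import *
ins([.595,.1067,.13],[-.018,-.0005,.093])
print(robot.read_state()['wrist_torque'])
s=cam('scene'); w=cam('wrist');t=cam('top')
crop(s,375,155,75,85,7,'pics/s26.png')
crop(w,210,180,130,100,6,'pics/w26.png')
crop(t,150,90,80,70,8,'pics/t26.png')
"
```

```text
t 20.48 pos [0.6099 0.1076 0.1637] F [-1.96 -0.73 13.98] op 0.0119 tip now [0.599  0.1081 0.0696]
target [0.6068 0.1063 0.224 ] shift [ 0.0014  0.0011 -0.0604] turn [-0.0016 -0.0091 -0.0005]
[-0.01883796  0.30586769 -0.02521337]
```

View pics/s26.png

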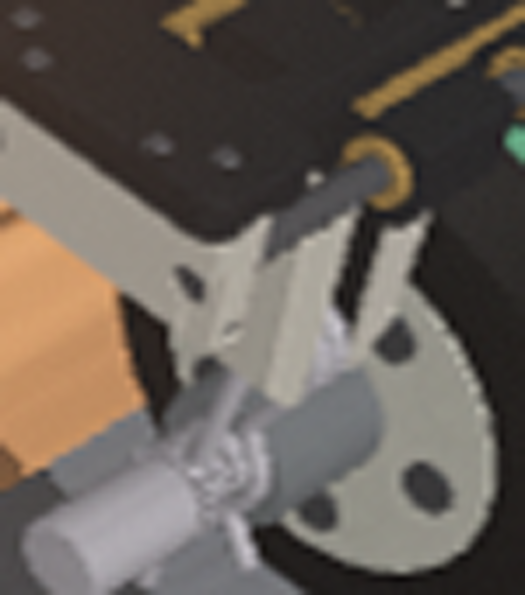

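View pics/w26.png

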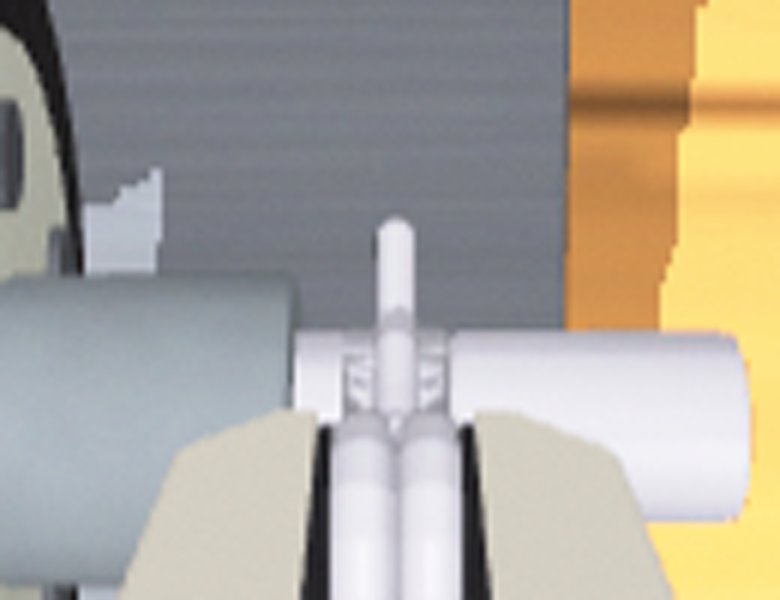

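View pics/t26.png

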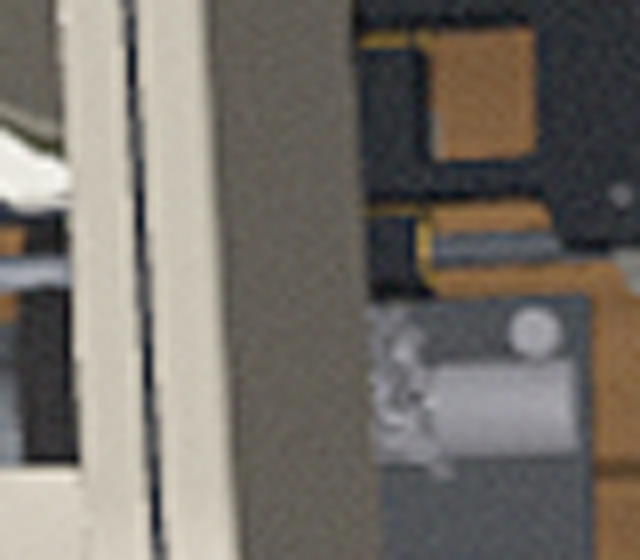

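Call:
{"method": "jog_arm", "body": {"steps": [[1,-0.002,0,-0.001,0,-0.005,0],[1,-0.0038,0,-0.001,0,-0.009,0]]}}

```text
t: 20.88
tool_pos: [0.6066, 0.1076, 0.1648]
orientation: [-3.138, -0.016, -0.106]
force: [3.4, -0.1, 2.0]
opening: 0.0119
```

```bash

python3 -c "
from h import *
ins([.595,.1067,.13],[-.018,-.0005,.093])
st=robot.read_state();print(st['wrist_torque'])
s=cam('scene'); w=cam('wrist')
crop(s,390,180,50,60,10,'pics/s27.png')
X,r=tri([s,w],[(285/7+375,400/7+155),(478/6+210,415/6+180)]); print('finger tip',X,r)
"
```

```text
t 20.88 pos [0.6066 0.1076 0.1648] F [ 3.4  -0.12  2.03] op 0.0119 tip now [0.5949 0.1081 0.0708]
target [0.6068 0.1063 0.224 ] shift [ 0.0042  0.0012 -0.059 ] turn [-0.0017 -0.0014 -0.0005]
[ 0.0578237  -0.67803031 -0.00068143]
finger tip [0.61532186 0.09832246 0.17462804] [array([-0.4, -0.5]), array([-0.2, -2.6])]
```

View pics/s27.png

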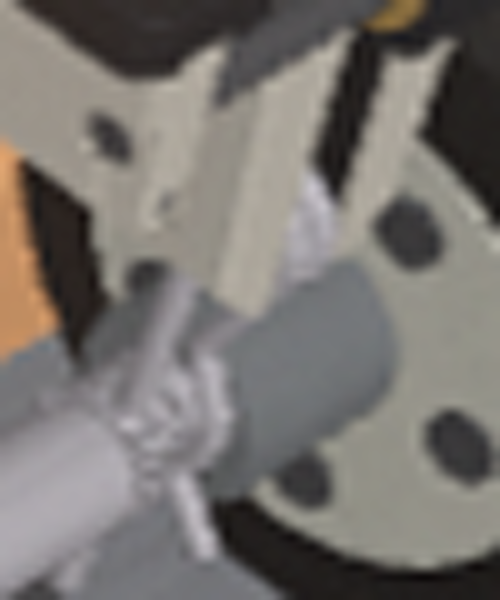

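Call:
{"method": "jog_arm", "body": {"steps": [[1,-0.0004,0.0004,0.002,0,-0.001,0],[1,-0.0008,0.0006,0.004,0,-0.003,0]]}}

```text
t: 21.22
tool_pos: [0.607, 0.1072, 0.1623]
orientation: [-3.137, -0.016, -0.105]
force: [1.5, 1.2, 11.1]
opening: 0.0118
```

Call:
{"method": "jog_arm", "body": {"steps": [[1,-0.0006,0.0002,0.0025,0,-0.003,0],[1,-0.0008,0.0004,0.004,0,-0.004,0]]}}

```text
t: 21.48
tool_pos: [0.6069, 0.1072, 0.1592]
orientation: [-3.137, -0.016, -0.101]
force: [0.4, 1.3, 3.7]
opening: 0.0117
```

Call:
{"method": "jog_arm", "body": {"steps": [[1,-0.0005,0.0002,0.002,0,-0.001,0],[1,-0.0006,0.0002,0.0035,0,-0.001,0]]}}

```text
t: 21.72
tool_pos: [0.6071, 0.1073, 0.1567]
orientation: [-3.136, -0.016, -0.101]
force: [-0.9, 1.6, 9.9]
opening: 0.0124
```

Call:
{"method": "jog_arm", "body": {"steps": [[1,-0.0003,0,0.0015,0,0,0],[1,-0.0005,0,0.003,0,0,0]]}}

```text
t: 21.98
tool_pos: [0.6071, 0.1074, 0.1548]
orientation: [-3.136, -0.016, -0.103]
force: [-0.8, 0.5, 6.0]
opening: 0.0118
```

```bash

python3 -c "
from h import *
ins([.595,.1067,.13],[-.018,-.0005,.093])
s=cam('scene'); w=cam('wrist')
crop(s,390,180,50,60,10,'pics/s28.png')
crop(w,210,180,130,100,6,'pics/w28.png')
"
```

```text
t 21.98 pos [0.6071 0.1074 0.1548] F [-0.77  0.53  5.97] op 0.0118 tip now [0.5952 0.1081 0.0608]
target [0.6068 0.1063 0.224 ] shift [ 0.0043  0.0008 -0.0691] turn [-0.0036  0.0005 -0.0002]
```

View pics/s28.png

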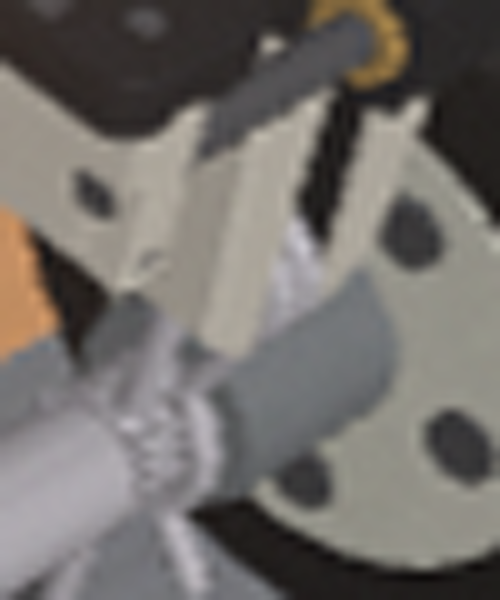

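View pics/w28.png

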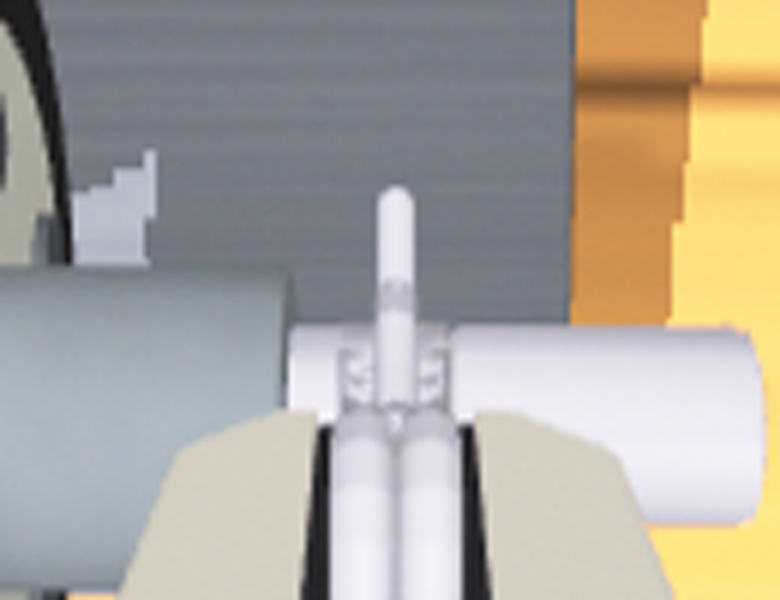

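Call:
{"method": "jog_arm", "body": {"steps": [[1,-0.0003,0,0.0015,0,0,0],[1,-0.0005,0,0.003,0,0,0]]}}

```text
t: 22.32
tool_pos: [0.6059, 0.1071, 0.1495]
orientation: [-3.137, -0.016, -0.099]
force: [2.6, -0.0, -1.7]
opening: 0.0121
```

Call:
{"method": "jog_arm", "body": {"steps": [[1,-0.0003,0,0.0015,0,0,0],[1,-0.0005,0,0.003,0,0,0]]}}

```text
t: 22.58
tool_pos: [0.6049, 0.1071, 0.1456]
orientation: [-3.137, -0.016, -0.096]
force: [0.5, 0.2, -0.2]
opening: 0.0117
```

Call:
{"method": "jog_arm", "body": {"steps": [[1,-0.0003,0,0.0015,0,0,0],[1,-0.0005,0,0.003,0,0,0]]}}

```text
t: 22.82
tool_pos: [0.6056, 0.1071, 0.1435]
orientation: [-3.137, -0.016, -0.1]
force: [4.4, 0.1, 4.0]
opening: 0.0119
```

```bash

python3 -c "
from h import *
ins([.595,.1067,.13],[-.018,-.0005,.093])
s=cam('scene'); w=cam('wrist')
crop(s,380,180,60,75,8,'pics/s29.png')
crop(w,210,150,130,130,5,'pics/w29.png')
"
```

```text
t 22.82 pos [0.6056 0.1071 0.1435] F [4.38 0.08 3.99] op 0.0119 tip now [0.5936 0.1078 0.0496]
target [0.6068 0.1063 0.224 ] shift [ 0.0064  0.0005 -0.0802] turn [-0.003   0.0022 -0.0004]
```

View pics/s29.png

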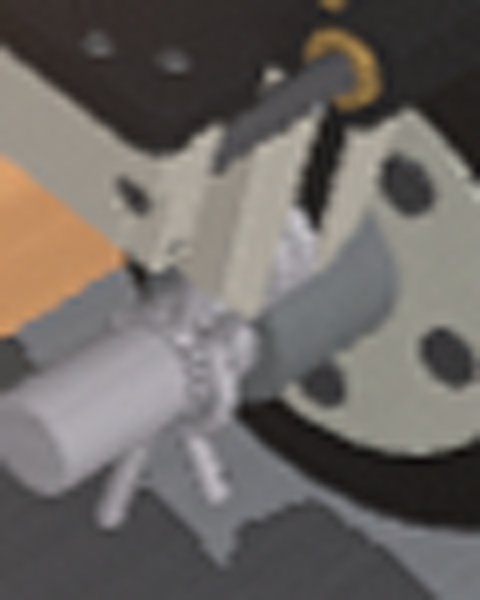

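View pics/w29.png

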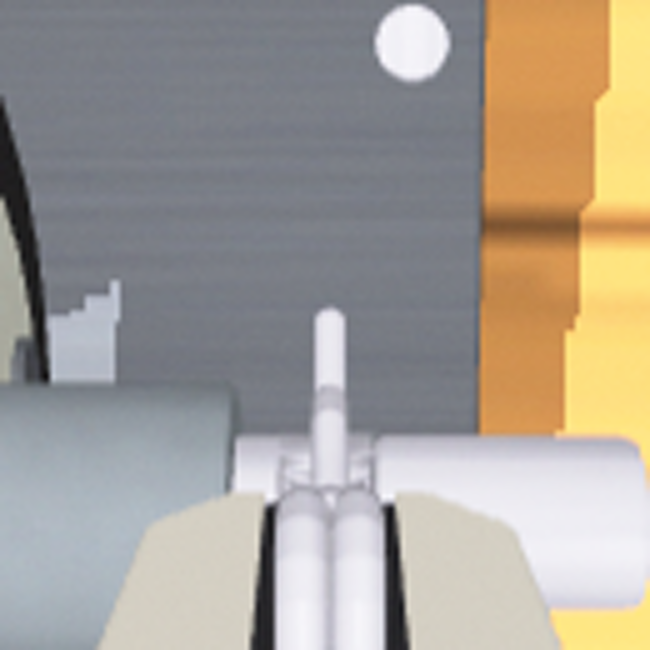

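Call:
{"method": "jog_arm", "body": {"steps": [[1,0,0,-0.001,0,0,0],[0.7,0,0,-0.001,0,0,0],[0.7,0,0,-0.001,0,0,0],[0.7,0,0,-0.001,0,0,0]]}}

```text
t: 23.42
tool_pos: [0.6048, 0.1071, 0.1437]
orientation: [-3.137, -0.016, -0.097]
force: [-0.4, -0.3, -0.3]
opening: 0.0279
```

Call:
{"method": "jog_arm", "body": {"steps": [[0.7,0,0,-0.02,0,0,0],[0.7,0,0,-0.05,0,0,0],[0.7,0,0,-0.09,0,0,0],[0.7,-0.05,0.05,-0.12,0,0,0],[0.7,-0.1,0.1,-0.12,0,0,0]]}}

```text
t: 24.05
tool_pos: [0.5142, 0.0204, 0.2607]
orientation: [-3.137, -0.019, -0.106]
force: [0.3, -0.2, 0.0]
opening: 0.0279
```

Call:
{"method": "jog_arm", "body": {"steps": [[0.7,-0.04,0.045,0,0,0,0],[0.7,-0.08,0.09,0,0,0,0],[0.7,-0.11,0.13,0,0,0,0],[0.7,-0.11,0.13,0,0,0,0]]}}

```text
t: 24.55
tool_pos: [0.4047, -0.1133, 0.2547]
orientation: [-3.139, -0.011, -0.109]
force: [0.6, -0.2, -0.4]
opening: 0.0276
```

```bash

python3 -c "
from h import *
import pickle
to([.5,0,.26],.01)
s=cam('scene'); t=cam('top'); pickle.dump((t,s),open('v30.pkl','wb'))
crop(s,345,140,135,130,4.5,'pics/s30.png')
crop(t,110,95,130,100,6,'pics/t30.png')
crop(s,375,190,60,60,10,'pics/s30b.png')
crop(s,110,220,150,130,4,'pics/s30c.png')
"
```

```text
t 24.55 pos [ 0.4047 -0.1133  0.2547] F [ 0.64 -0.23 -0.38] op 0.0276
shift [ 0.0962 -0.1126  0.0014] turn [-0.0006 -0.0695 -0.0029]
```

View pics/s30.png

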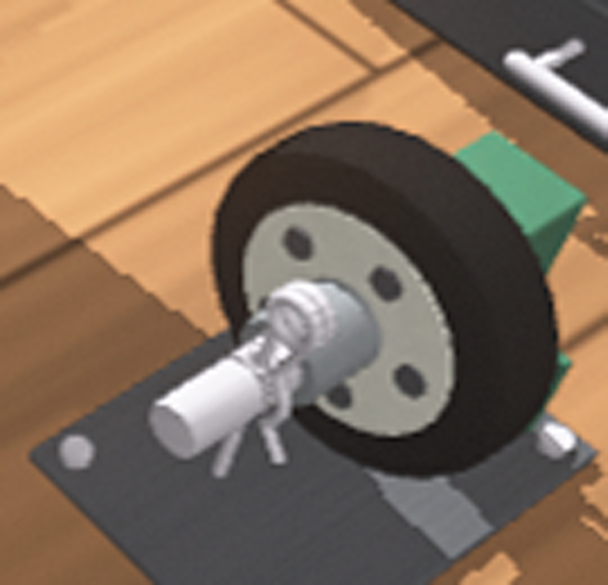

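View pics/t30.png

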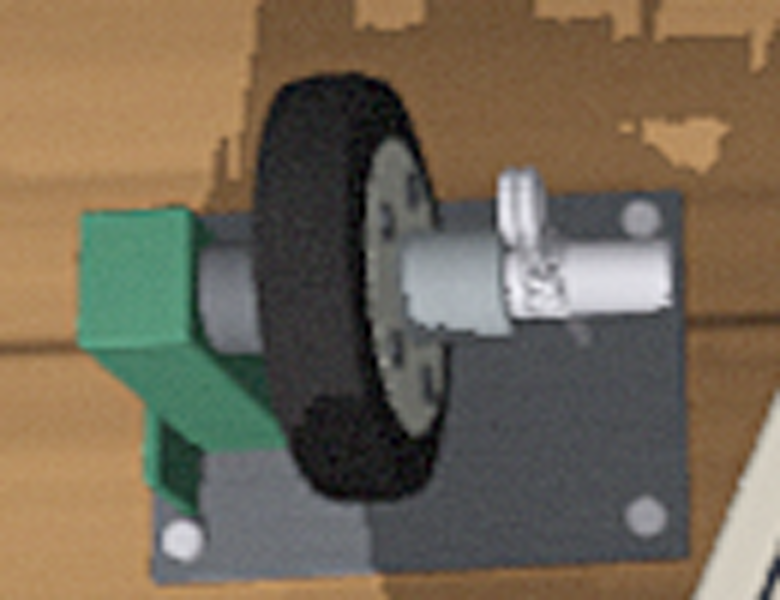

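View pics/s30b.png

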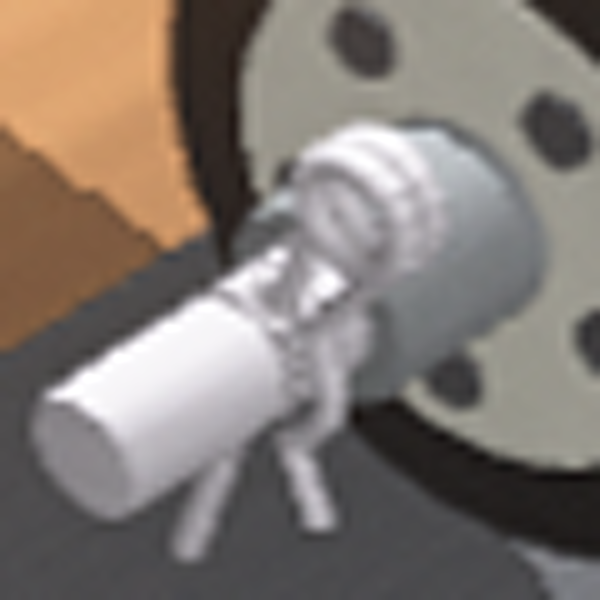

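View pics/s30c.png

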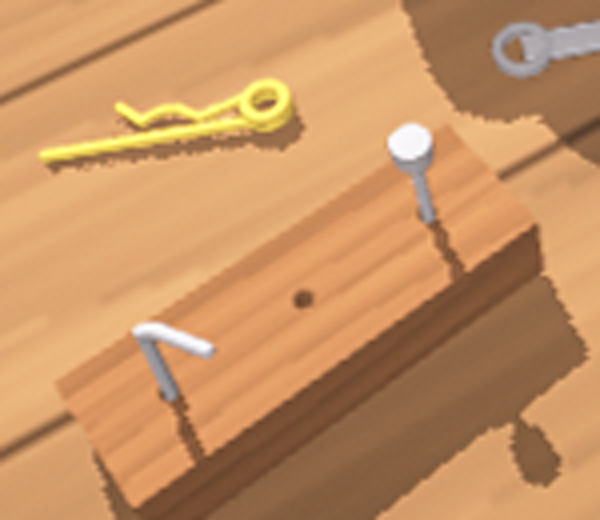

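```bash

python3 -c "
from h import *
import pickle
t,s=pickle.load(open('v30.pkl','rb'))
sc=lambda x,y:(x/10+375,y/10+190); tc=lambda x,y:(x/6+110,y/6+95)
print('eye',tri([t,s],[tc(521,208),sc(366,205)]))
print('tip',tri([t,s],[tc(585,338),sc(188,550)]))
for n,X in (('eye',[.603,.107,.1635]),('tip',[.595,.107,.0525]),('bowend',[.615,.107,.09])): print(n,(proj(s,X)-[375,190])*10,(proj(t,X)-[110,95])*6)
for y in (.157,.161): print('hub end',y,(proj(t,[.595,y-.038,.135])-[110,95])*6, 'hub/collar side',(proj(t,[.575,y+.038,.115])-[110,95])*6)
for y in (.195,.199,.203): print('collar start top',y,(proj(t,[.595,y,.135])-[110,95])*6)
"
```

```text
eye (array([0.60358781, 0.10764963, 0.15975585]), [array([0.1, 0. ]), array([ 0.1, -0. ])])
tip (array([0.59451222, 0.10756525, 0.04942633]), [array([-0.2, -0.2]), array([-0.5,  0.1])])
eye [367.46810546 189.56898158] [520.89600386 205.82168895]
tip [186.58117804 544.79880845] [583.52268697 333.13450417]
bowend [312.96164517 499.5559054 ] [563.96753844 247.61966088]
hub end 0.157 [503.7583949  258.97632645] hub/collar side [301.58946921 341.06412167]
hub end 0.161 [492.27030429 259.43546346] hub/collar side [290.34679059 341.50310977]
collar start top 0.195 [286.04278641 267.67762396]
collar start top 0.199 [274.61662029 268.13428607]
collar start top 0.203 [263.19369947 268.59081849]
```

```bash
python3 -c "
from plant import robot
print(robot.read_state()['t']); print(robot.close_job())"
```

```text
24.65
the job is handed in; nothing more can be done
None
```

The job is handed in at 24.65 s. The wheel is home on its axle, and the R-clip is seated through the cross hole with its bow sprung over the axle. The gripper has let go and is clear of everything.

- **Wheel:** I pushed the tyre face until it stopped. Sliding took about 4–6 N and the push reached about 15 N at the stop. The last top view puts the hub's end where the home position should put it, within about 2 mm. The collar contact itself was hidden behind the tyre, so the firm stop is the main evidence that it is home.
- **Clip:** The push rose to about 14 N while the bow passed over the axle, above the expected 3–8 N but under the 20 N limit. It then fell to about 0 as the bow sprung shut. In the last views the eye is about 160 mm up and the leg's tip about 49 mm, against 163.5 and 52.5 mm expected, so the clip sits up to about 3 mm low. That is within the seat tolerance and close to my measuring error.
- **Other pins:** The clevis pin and the pull pin are still standing in the block.

**What went wrong along the way:**
- **Missed grasp:** The first grasp closed on nothing, on top of the clip's eye, with about 7 N measured. In the pictures the fingertips stood roughly 25 mm higher than the text says. The second grasp, about 17 mm lower, held.
- **Sideways drift:** The tool drifted about 4 mm sideways while pushing the bow over the axle. I brought it back before going on.

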